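# Load the guarded prism station and put the grating cases away

### The arm

A 6-joint arm with a two-finger parallel gripper is mounted at the origin on the work surface. World frame = base frame: x ahead of the robot, y to its left, z up, the work surface at z = 0. Lengths are in m, angles in rad, forces in N, time in s.
With the tool pointing down it reaches from about 0.325 to 0.85 m from the base axis. Payload 15.5 kg.
Tool frame: the origin (TCP) lies midway between the tips of the shut fingers; the grasp point (between the pads) lies 19 mm behind it (robot.grasp_offset is the distance from the TCP to the grasp point, in m); y points along the fingers, z is the direction in which the jaws open and shut, and the axes are right-handed (so a half turn about y gives the same grasp; the last joint's range is limited). The gripper opens to 91 mm and grips with 3 to 60 N. Pads are 32 mm wide; open, the fingers measure 118 mm over their backs; the gripper's body (76 mm by 178 mm) begins 60 mm behind the grasp point.
Start: joints at [-1.27, 0.494, 1.345, -0, 1.302, -0.096], TCP at [0.241, -0.577, 0.214] pointing down, gripper open.
Joint ranges: [-2.91, 2.91], [-0.82, 2.16], [0.22, 2.67], [-1.22, 4.37], [0.12, 2.79], [-3.08, 3.08]. Speed limits (rad/s): [1.89, 1.89, 2.57, 3.01, 3.01, 3.01].

### API

Orientations are given as a rotation vector (axis times angle).
In Python, from plant import robot gives the robot as it stands.
- The arm moves only by the tool play_rows, never from a script. Its argument "deltas" is one flat list of numbers, 6 for each row, row after row: the shift along the world's x, y, z in mm, then the turn, a rotation vector about the world's x, y, z in rad. A call has 1 to 5 rows; each row shifts and turns the commanded pose from where the row before left it; what a row does not reach is not made up. A row lasts 1/12 s, in which the tool goes at most 41.7 mm and 7.16 degrees, less where a joint would pass 70% of its speed; a pose out of reach is approached as far as the arm can. A call is refused whole if a number of a shift passes 41.7 or a number of a turn 0.125, either way. A call with a gripper value outside its range is refused whole. "claw" is the opening, from -1 (shut) to 1 (fully open), set as the call begins (left out, the last holds). The fingers move at their own pace and stop on an object; "newtons" is the grip in N (left out, the last holds). Time passes only in rows, so rows that do not move let the fingers close. It gives the time, the measured TCP pose, the force and the opening at its end, in the units of the state.
- robot.sense(): the state, without advancing time (a new reading comes with each control period).
- robot.get_image(name): name is "scene" or "top" or "wrist"; returns a dict with "pixels" (420x560x3 uint8, blue, green, red), "camera_matrix" (3x3 intrinsics, pixels), "k1" (the pictures are not rectified: a ray, as slopes to the right and down, at radius r is drawn at 1 + k1 r^2 times it, then the intrinsics apply), "origin" and "orientation" of the camera in the world. Camera axes: x right, y down, z forward; pixel columns grow to the right and rows downward; lengths in m; the calibration is good to about 2 mm. A picture is of the moment at which its call begins. There is no depth.
- robot.hand_in(): hands the job in, once; it reports no verdict.
The state is a dict: "t": time; "joint_positions": joint angles; "joint_velocities": joint speeds; "effort": joint torques, N m; "tcp_pos": TCP position; "tool_rot": TCP orientation; "force": force on the tool from outside, world axes, zero at the start; "torque": the same for the moment, N m; "opening": finger opening in m.
Only numpy, scipy, OpenCV 4.12 (cv2) and the standard library are available. Lean on these libraries where they do the work, as an engineer would, in place of code of your own. Each camera call takes 0.05 s, during which the arm holds its last target.

### The job

Get the optics bench ready for a demonstration: swing the clear guard of the beam station fully up, stand every prism mount on the table upright on the station's black plate, then lower the guard until it is fully shut over them. Put every black grating case that is lying on the table into the open kit drawer, lying on its floor, and push the drawer fully home past its detent. Leave the bottle, mug and book where they are.

Things in the scene. Friction and masses are not known exactly. Their poses are not given: they have to be found in the camera images.
- stage (a point): Beam station, a fixed aluminium plate 290 x 170 mm and 12 mm thick with a black top, carrying a clear box-shaped guard and a grey lamp head (90 x 70 x 90 mm) beyond its far (+x) short end. This point is the centre of the plate's top face, 12 mm above the table. x along the plate's long side (away from the robot), y towards the hinge side, z up. The space under the closed guard reaches 130 mm either way in x and 70 mm either way in y from here, and is 105 mm high inside.
- guard_hinge (a point): Middle of the guard's hinge axis, fixed along the plate's left (+y) long edge: 82 mm from the stage point in y and 6 mm above the plate's top. The axis runs along the stage's x.
- guard (a joint): Angle of the guard (rad): 0 lowered shut on the plate, growing as its handle side swings up and over towards +y, stop at 1.8 (standing past upright, stage wholly clear). Stiff hinge: it stays at any angle; moving it takes about 3 to 6 N at the handle. Clear panels 270 x 160 x 112 mm, grey edges, open underneath.
- guard_handle (a point): Middle of the guard's handle: a round steel bar 12 mm thick, 110 mm long, parallel to the hinge axis, on the guard's right (-y) face, its centre line 45 mm off that face (about 37 mm free behind it). With the guard shut it is 205 mm from the hinge axis to the right and 94 mm above that axis (112 mm above the table, 12 mm below the guard's top). The bar may turn between the fingers.
- drawer (a joint): Opening of the drawer (m): 0 fully home, at most 0.165. It slides out towards the robot from a low grey unit (280 wide, 200 deep, 85 mm high). About 2 N moves it; between 16 and 7 mm a sprung detent must be pushed through (about 9 N), after which the detent draws it home to 0 and holds it.
- drawer_floor (a point): Point on the drawer's floor, midway across, 75 mm behind the inner side of its front. x of this frame points into the unit (against the opening direction), y across to the robot's left, z up. The drawer is 246 mm wide inside, 174 mm long inside (75 mm towards the front and 99 mm towards the back from here), walls 50 mm above the floor; the floor is 13 mm above the table. The part of it still under the unit's top is not reachable from above.
- drawer_handle (a point): Middle of the drawer's bar handle (110 mm long, along the front, about 10 mm thick), 35 mm off the white drawer front (280 wide, 68 mm high), about 54 mm above the table; it moves with the drawer.
- bottle: White plastic bottle, 56 mm across, 130 mm tall; origin at its underside. A bystander.
- mug: White mug, 76 mm across, 90 mm tall; origin at its underside. A bystander.
- book: Blue book lying flat, 210 x 150 x 24 mm; origin at its underside. A bystander.
- mount_a_center (a point): Prism mount, upright, 92 mm tall, about 0.3 kg: round steel foot 66 mm across and 12 mm thick, stem, black round table 52 mm across (30 to 35 mm up), triangular glass prism, and on top a plain round aluminium knob 26 mm across and 30 mm high (62 to 92 mm above its underside) to hold it by; below the knob a black cap 38 mm across. This point is on its axis 46 mm above its underside; z along its axis. May be absent.
- mount_b_center (a point): Prism mount, upright, 92 mm tall, about 0.3 kg: round steel foot 66 mm across and 12 mm thick, stem, black round table 52 mm across (30 to 35 mm up), triangular glass prism, and on top a plain round aluminium knob 26 mm across and 30 mm high (62 to 92 mm above its underside) to hold it by; below the knob a black cap 38 mm across. This point is on its axis 46 mm above its underside; z along its axis. May be absent.
- mount_c_center (a point): Prism mount, upright, 92 mm tall, about 0.3 kg: round steel foot 66 mm across and 12 mm thick, stem, black round table 52 mm across (30 to 35 mm up), triangular glass prism, and on top a plain round aluminium knob 26 mm across and 30 mm high (62 to 92 mm above its underside) to hold it by; below the knob a black cap 38 mm across. This point is on its axis 46 mm above its underside; z along its axis. May be absent.
- case_a_center (a point): Closed flat storage case for a grating, black plastic, 100 x 44 x 28 mm, about 0.16 kg, lying flat; this point is its centre, x along its length, z up. May be absent.
- case_b_center (a point): Closed flat storage case for a grating, black plastic, 100 x 44 x 28 mm, about 0.16 kg, lying flat; this point is its centre, x along its length, z up. May be absent.

How it is judged:
On the way, in this order (a step that is already met when the one before it is completed fails the run):
1. the guard is swung up (more than 1.2 rad) (value of joint guard above 1.2 rad), for 0.2 s.
2. every prism mount present stands upright on the plate, with the guard up (x of mount_a_center in the frame of stage between -0.12 and 0.12 m and y of mount_a_center in the frame of stage between -0.066 and 0.066 m and z of each of mount_a_center, mount_b_center, mount_c_center in the frame of stage below 0.052 m and angle between each of mount_a_center, mount_b_center, mount_c_center's own z axis and vertical below 0.12 rad and x of mount_b_center in the frame of stage between -0.12 and 0.12 m and y of mount_b_center in the frame of stage between -0.066 and 0.066 m and x of mount_c_center in the frame of stage between -0.12 and 0.12 m and y of mount_c_center in the frame of stage between -0.066 and 0.066 m and value of joint guard above 1 rad), for 0.2 s.
3. the guard is shut over the mounts (x of mount_a_center in the frame of stage between -0.12 and 0.12 m and y of mount_a_center in the frame of stage between -0.066 and 0.066 m and z of each of mount_a_center, mount_b_center, mount_c_center in the frame of stage below 0.052 m and angle between each of mount_a_center, mount_b_center, mount_c_center's own z axis and vertical below 0.12 rad and x of mount_b_center in the frame of stage between -0.12 and 0.12 m and y of mount_b_center in the frame of stage between -0.066 and 0.066 m and x of mount_c_center in the frame of stage between -0.12 and 0.12 m and y of mount_c_center in the frame of stage between -0.066 and 0.066 m and value of joint guard below 0.04 rad), for 0.2 s.
At the end, for the whole second after the job is handed in: Every mount present upright (0.12 rad) on the plate under the guard (axis within 120 mm lengthwise, 66 mm crosswise of its centre); guard under 0.04 rad; every case present on the drawer floor; drawer under 4 mm; all at rest (all of step 3 and x of case_a_center in the frame of drawer_floor between -0.075 and 0.095 m and y of case_a_center in the frame of drawer_floor between -0.12 and 0.12 m and z of case_a_center in the frame of drawer_floor between 0 and 0.03 m and x of case_b_center in the frame of drawer_floor between -0.075 and 0.095 m and y of case_b_center in the frame of drawer_floor between -0.12 and 0.12 m and z of case_b_center in the frame of drawer_floor between 0 and 0.03 m and linear speed of each of mount_a, mount_b, mount_c, case_a, case_b below 0.03 m/s and value of joint drawer below 0.004 m); the robot touches nothing.
It fails at once if the bottle is moved more than 40 mm (distance of bottle from where it was at the start of the episode above 0.04 m).
It fails at once if the mug is moved more than 40 mm (distance of mug from where it was at the start of the episode above 0.04 m).
It fails at once if the book is moved more than 40 mm (distance of book from where it was at the start of the episode above 0.04 m).
Of mount_a, mount_b, mount_c only 2 to 3 are there at a start; the rules pass over those that are not, and their reading is None.
Of case_a, case_b only 1 to 2 are there at a start; the rules pass over those that are not, and their reading is None.
At some moment in a run one of mount_a, mount_b, mount_c, case_a, case_b may be knocked a few centimetres aside while the robot is not near it.
Once in a run the grip may slacken for a moment while it holds something.
It also fails if it takes over 210 s, if anything falls off the work surface, if the arm or the gripper's body presses on something with over 40 N, if the wrist force passes 120 N, or if a joint passes its speed limit or range.

## Working session

There is one attempt and no reset: what is moved stays moved. The work goes in short steps, Python scripts to look and compute and a tool call to move; the robot and the scene stay as the last step left them, time stands still between calls to the robot, and variables do not carry over. Pictures are saved under pics/ and viewed, and the job is handed in when it is done.

Besides the shell and the picture viewer there is one more tool, called after "Request:" by a JSON object that holds its "name" and its "arguments". play_rows: Moves the arm, as the interface text tells. Its arguments: {"type":"object","properties":{"deltas":{"type":"array","items":{"type":"number"}},"claw":{"type":"number"},"newtons":{"type":"number"}},"required":["deltas"]}

```bash
ls; mkdir -p pics
python3 - <<'E'
from plant import robot
import cv2,numpy as np
s=robot.sense();print({k:np.round(v,3) for k,v in s.items()}, robot.grasp_offset)
for n in ["scene","top","wrist"]:
    i=robot.get_image(n);cv2.imwrite(f"pics/{n}0.png",i["pixels"]);print(n,i["camera_matrix"],i["k1"],i["origin"],i["orientation"])
E
```

```text
pics
{'t': np.float64(0.0), 'joint_positions': array([-1.271,  0.494,  1.346,  0.   ,  1.302, -0.095]), 'joint_velocities': array([-0.001,  0.001,  0.   ,  0.001, -0.002,  0.001]), 'effort': array([ 2.0000e-03, -8.7882e+01, -3.8185e+01,  7.1000e-02,  5.3000e-02,
       -0.0000e+00]), 'tcp_pos': array([ 0.241, -0.576,  0.213]), 'tool_rot': array([-0.402,  2.006, -2.003]), 'force': array([-0.017,  0.015,  1.057]), 'torque': array([ 0.007,  0.015, -0.002]), 'opening': np.float64(0.091)} 0.0188
scene [[425.02502562   0.         277.09817818]
 [  0.         425.02502562 215.72597687]
 [  0.           0.           1.        ]] -0.12741842073554555 [1.28534668 0.21356855 0.87175173] [-1.61629398 -1.956666    0.76864376]
top [[513.59314983   0.         277.18049264]
 [  0.         513.59314983 210.37026439]
 [  0.           0.           1.        ]] -0.10140812270490154 [0.22647491 0.06112262 1.7810088 ] [-2.15036169  2.09018652 -0.2196866 ]
wrist [[291.82881951   0.         279.66215436]
 [  0.         291.82881951 209.91665774]
 [  0.           0.           1.        ]] -0.05789964234523162 [ 0.31426379 -0.54534615  0.38406183] [ 2.41380704 -1.60464193 -0.22989203]
```

View pics/scene0.png

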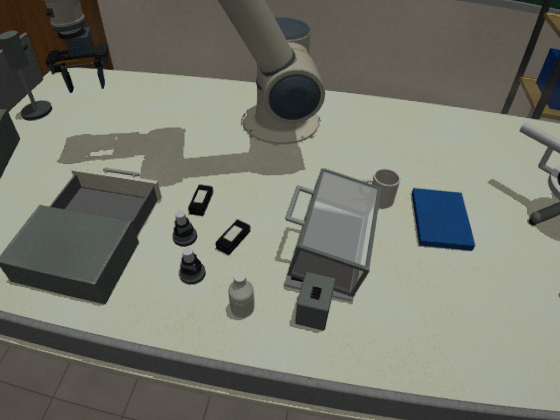

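View pics/top0.png

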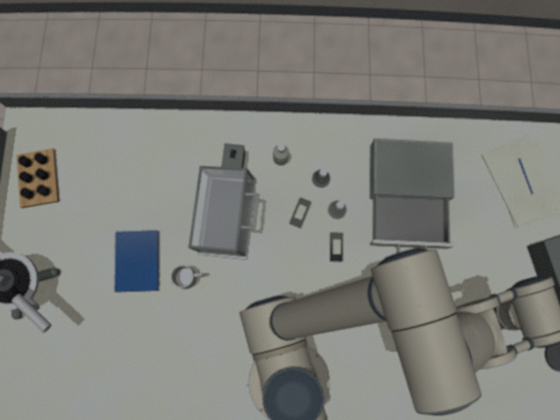

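View pics/wrist0.png

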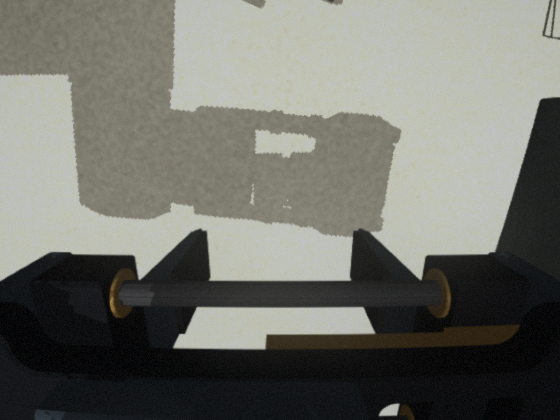

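```bash
cat > h.py <<'E'
import cv2,numpy as np
from scipy.spatial.transform import Rotation as R
from plant import robot
def im(n,name=None):
    i=robot.get_image(n)
    if name: cv2.imwrite(f"pics/{name}.png",i["pixels"])
    return i
def cam(i):
    return np.array(i["camera_matrix"]),np.array([i["k1"],0,0,0,0.]),np.array(i["origin"]),R.from_rotvec(i["orientation"]).as_matrix()
def proj(i,P):
    K,d,o,M=cam(i);P=np.atleast_2d(P).astype(float)
    q=(P-o)@M; q=q[:,:2]/q[:,2:]
    r2=(q**2).sum(1,keepdims=True)
    return (q*(1+d[0]*r2))@K[:2,:2].T+K[:2,2]
def ray(i,uv):
    K,d,o,M=cam(i)
    p=cv2.undistortPoints(np.array(uv,float).reshape(-1,1,2),K,d)[:,0]
    return o,np.c_[p,np.ones(len(p))]@M.T
def onz(i,uv,z):
    o,v=ray(i,uv); return o+v*((z-o[2])/v[:,2:])
def crop(i,u0,v0,u1,v1,s,name):
    c=cv2.resize(i["pixels"][v0:v1,u0:u1],None,fx=s,fy=s,interpolation=cv2.INTER_CUBIC);c=np.clip(c*1.0,0,255).astype(np.uint8)
    cv2.imwrite(f"pics/{name}.png",c)
E
python3 - <<'E'
from h import *
i=im("top");import pickle;pickle.dump(i,open("top0.pkl","wb"))
crop(i,180,125,270,270,4,"c1");crop(i,265,130,360,270,4,"c2");crop(i,360,130,465,260,4,"c3")
j=im("scene");pickle.dump(j,open("scene0.pkl","wb"));crop(j,150,170,270,320,4,"c4")
crop(j,270,160,400,330,3,"c5")
E
```

```text
(no output)
```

View pics/c1.png

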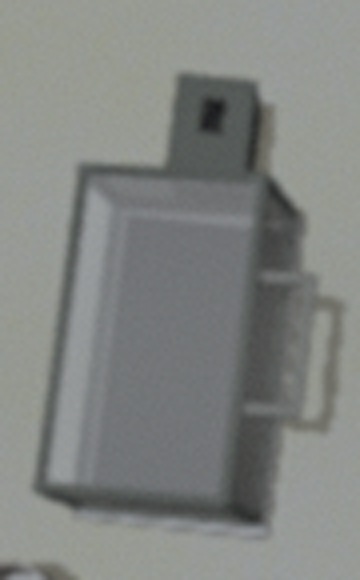

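View pics/c2.png

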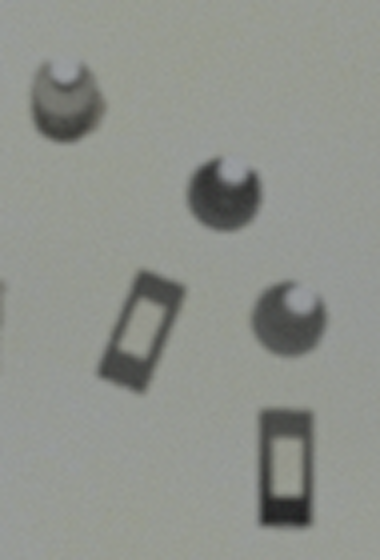

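View pics/c3.png

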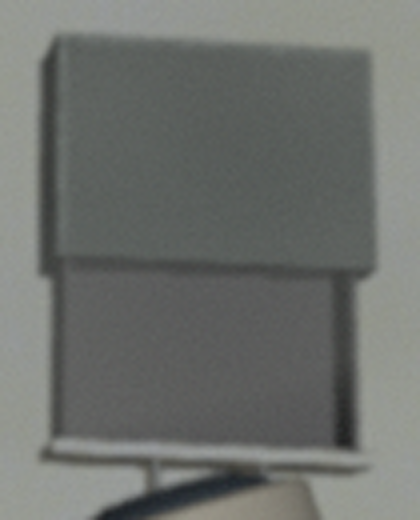

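View pics/c4.png

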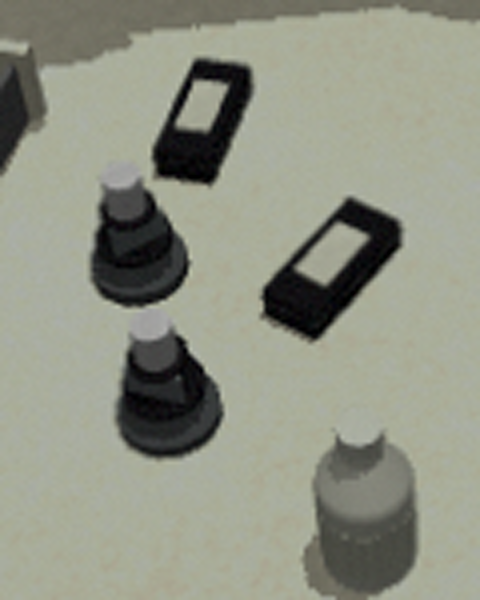

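View pics/c5.png

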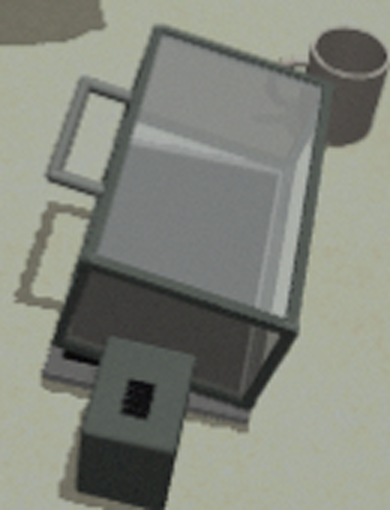

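Run:
```python
from h import *
import pickle
i=pickle.load(open("top0.pkl","rb"));j=pickle.load(open("scene0.pkl","rb"))
np.set_printoptions(precision=4,suppress=True)
def f(c,p,s): return np.array(p,float)/s+c
print("guard top corners top\n",onz(i,f((180,125),[(80,167),(268,172),(228,508),(38,492)],4),.124))
print("scene\n",onz(j,f((270,160),[(155,28),(328,85),(298,330),(88,262)],3),.124))
print("bar top",onz(i,f((180,125),[(303,275),(290,412)],4),.112)); print("bar scene",onz(j,f((270,160),[(85,80),(52,178)],3),.112))
print("knobs top", onz(i,f((265,130),[(234,171),(301,299)],4),.092))
print("feet top", onz(i,f((265,130),[(225,193),(289,320)],4),.012))
print("knob scene",onz(j,f((150,170),[(151,321),(123,176)],4),.092))
print("cases top",onz(i,f((265,130),[(139,270),(186,288),(145,394),(97,375)],4),.028));print(onz(i,f((265,130),[(260,410),(312,410),(312,526),(260,526)],4),.028))
print("cases scene",onz(j,f((150,170),[(200,58),(251,68),(208,165),(157,155)],4),.028));print(onz(j,f((150,170),[(350,198),(402,228),(317,325),(263,293)],4),.028))
print("unit top",onz(i,f((360,130),[(55,35),(372,50),(376,272),(58,260)],4),.085))
print("front",onz(i,f((360,130),[(42,455),(368,465)],4),.068), "pixel handle post", onz(i,f((360,130),[(153,480)],4),.054))
print("scene front", onz(j,[(76,173),(159,182)],.079))
print("bottle",onz(i,f((265,130),[(67,70)],4),.130))
```

```text
guard top corners top
 [[0.7017 0.3154 0.124 ]
 [0.7018 0.1575 0.124 ]
 [0.4188 0.179  0.124 ]
 [0.4271 0.3339 0.124 ]]
scene
 [[0.388  0.1811 0.124 ]
 [0.4332 0.3389 0.124 ]
 [0.7051 0.3221 0.124 ]
 [0.6711 0.1617 0.124 ]]
bar top [[0.617  0.1255 0.112 ]
 [0.501  0.1321 0.112 ]]
bar scene [[0.4569 0.1277 0.112 ]
 [0.5793 0.1189 0.112 ]]
knobs top [[ 0.7022 -0.102   0.092 ]
 [ 0.5922 -0.1596  0.092 ]]
feet top [[ 0.7041 -0.1019  0.012 ]
 [ 0.5903 -0.1595  0.012 ]]
knob scene [[ 0.7053 -0.0971  0.092 ]
 [ 0.5958 -0.153   0.092 ]]
cases top [[ 0.6278 -0.0257  0.028 ]
 [ 0.6129 -0.0671  0.028 ]
 [ 0.518  -0.0329  0.028 ]
 [ 0.5334  0.009   0.028 ]]
[[ 0.5068 -0.1327  0.028 ]
 [ 0.508  -0.1779  0.028 ]
 [ 0.4074 -0.1783  0.028 ]
 [ 0.4063 -0.1336  0.028 ]]
cases scene [[ 0.4131 -0.1678  0.028 ]
 [ 0.4163 -0.1276  0.028 ]
 [ 0.5175 -0.1285  0.028 ]
 [ 0.5152 -0.1665  0.028 ]]
[[ 0.5285 -0.0243  0.028 ]
 [ 0.5483  0.0165  0.028 ]
 [ 0.6398 -0.0178  0.028 ]
 [ 0.6211 -0.0588  0.028 ]]
unit top [[ 0.833  -0.2779  0.085 ]
 [ 0.8302 -0.5605  0.085 ]
 [ 0.6293 -0.5546  0.085 ]
 [ 0.6312 -0.2778  0.085 ]]
front [[ 0.4657 -0.2659  0.068 ]
 [ 0.4642 -0.547   0.068 ]] pixel handle post [[ 0.4487 -0.3639  0.054 ]]
scene front [[ 0.4875 -0.5206  0.079 ]
 [ 0.4782 -0.2616  0.079 ]]
bottle [[0.7753 0.0431 0.13  ]]
```

Run:
```python
from h import *
import pickle
j=pickle.load(open("scene0.pkl","rb"));crop(j,0,150,170,310,4,"c6")
```

```text
(no output)
```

View pics/c6.png

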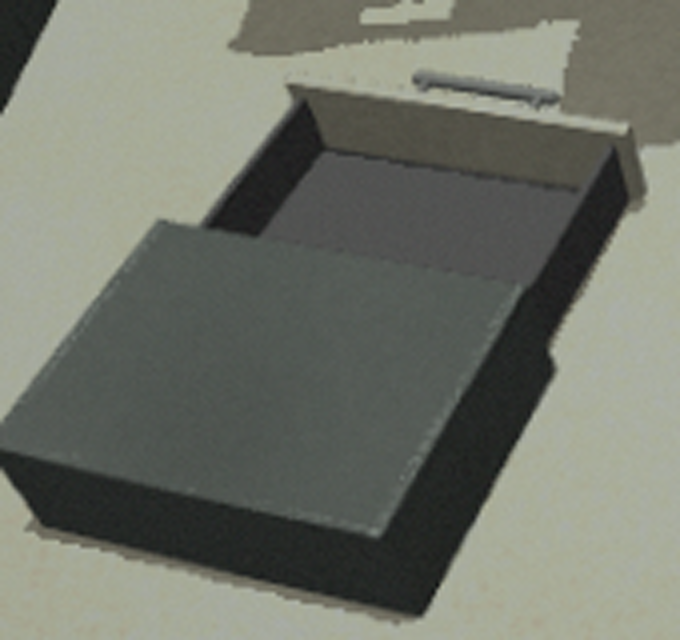

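```bash
cat >> h.py <<'E'
def tri(obs):
    A=np.zeros((3,3));b=np.zeros(3)
    rs=[]
    for i,uv in obs:
        o,v=ray(i,[uv]);v=v[0]/np.linalg.norm(v[0]);P=np.eye(3)-np.outer(v,v);A+=P;b+=P@o;rs.append((P,o))
    x=np.linalg.solve(A,b);return x,[np.linalg.norm(P@(x-o)) for P,o in rs]
E
python3 - <<'E'
from h import *
import pickle
i=pickle.load(open("top0.pkl","rb"));j=pickle.load(open("scene0.pkl","rb"))
np.set_printoptions(precision=4,suppress=True)
def f(c,p,s): return (np.array(p,float)+.5)/s+c-.5
T=lambda p:f((180,125),p,4);S=lambda p:f((270,160),p,3)
for n,a,b in [("farleft",(80,167),(298,330)),("farright",(268,172),(88,262)),("nearright",(228,508),(155,28)),("nearleft",(38,492),(328,85)),("barfar",(303,275),(52,178)),("barnear",(290,412),(85,80))]:
    print(n,*tri([(i,T(a)),(j,S(b))]))
T=lambda p:f((265,130),p,4);S=lambda p:f((150,170),p,4)
for n,a,b in [("knob1",(234,171),(151,321)),("knob2",(301,299),(123,176)),("c1a",(186,288),(317,325)),("c1b",(97,375),(350,198)),("c2",(312,410),(157,155)),("case1",(141.5,332),(333,261)),("case2",(286,468),(204,111.5))]: print(n,*tri([(i,T(a)),(j,S(b))]))
E
```

```text
farleft [0.7035 0.3193 0.1224] [np.float64(0.0023102202547982406), np.float64(0.0023102202547981795)]
farright [0.6945 0.16   0.1529] [np.float64(0.002867512568821527), np.float64(0.0028675125688214995)]
nearright [0.4169 0.1798 0.1489] [np.float64(0.0014025755579028583), np.float64(0.0014025755579028258)]
nearleft [0.4287 0.3371 0.1208] [np.float64(0.0013638721171979073), np.float64(0.001363872117197935)]
barfar [0.6103 0.1239 0.1466] [np.float64(0.0016324942467431751), np.float64(0.0016324942467432133)]
barnear [0.4961 0.1313 0.149 ] [np.float64(0.0004582010824360912), np.float64(0.0004582010824361056)]
knob1 [ 0.7035 -0.0999  0.0906] [np.float64(0.001015137500917291), np.float64(0.0010151375009173377)]
knob2 [ 0.5933 -0.157   0.0901] [np.float64(0.0016489635181492854), np.float64(0.001648963518149383)]
c1a [ 0.6166 -0.0482 -0.0039] [np.float64(0.020275434516398017), np.float64(0.020275434516397996)]
c1b [ 0.5364 -0.0054  0.0412] [np.float64(0.016595428666120307), np.float64(0.016595428666120335)]
c2 [ 0.5092 -0.1741  0.0223] [np.float64(0.003383887731566254), np.float64(0.0033838877315662654)]
case1 [ 0.5757 -0.0269  0.0171] [np.float64(0.0012282910362807439), np.float64(0.0012282910362807398)]
case2 [ 0.4587 -0.1537  0.0206] [np.float64(0.001494993623268412), np.float64(0.0014949936232684495)]
```

```bash
cat >> h.py <<'E'
np.set_printoptions(precision=4,suppress=True)
def st():
    s=robot.sense();M=R.from_rotvec(s["tool_rot"]).as_matrix()
    y=np.arctan2(M[1,2],M[0,2])
    print("t%.2f tcp"%s["t"],s["tcp_pos"]*1000,"down",M[:,1],"jawyaw %.3f"%y,"F",s["force"],"op %.4f"%s["opening"],"q",s["joint_positions"])
    return s,M,y
def plan(p,yaw=None):
    s,M,y=st();d=np.array(p)*1000-s["tcp_pos"]*1000
    z=np.array([0,0,-1.]);t=yaw
    if yaw is None:t=y
    t=y+(t-y+np.pi/2)%np.pi-np.pi/2
    J=np.array([np.cos(t),np.sin(t),0]);D=np.c_[np.cross(z,J),z,J]
    rv=R.from_matrix(D@M.T).as_rotvec()
    print("delta mm",d.round(1),"rot",rv.round(3),"rows>=",max(np.linalg.norm(d)/41.7,np.linalg.norm(rv)/.125))
E
python3 - <<'E'
from h import *
import pickle
i=pickle.load(open("top0.pkl","rb"))
print("mug rim",onz(i,[(186,277)],.09), "book",onz(i,[(136,261)],.024))
plan([.5535,.1276,.25],np.pi/2-.065)
E
```

```text
mug rim [[0.3351 0.3455 0.09  ]] book [[0.3883 0.5329 0.024 ]]
t0.25 tcp [ 240.9125 -576.5214  213.6678] down [-0.0002  0.0005 -1.    ] jawyaw -1.175 F [-0.5573 -0.0786  0.1797] op 0.0913 q [-1.2705  0.4939  1.3458 -0.      1.3025 -0.0955]
delta mm [312.6 704.1  36.3] rot [-0.001 -0.    -0.461] rows>= 18.495068322463876
```

Request:
{"name": "play_rows", "arguments": {"deltas": [15.6, 35.2, 4, 0, 0, -0.023, 15.6, 35.2, 4, 0, 0, -0.023, 15.6, 35.2, 4, 0, 0, -0.023, 15.6, 35.2, 4, 0, 0, -0.023, 15.6, 35.2, 4, 0, 0, -0.023], "claw": -0.3}}

```text
t: 0.67
tcp_pos: [0.3192, -0.399, 0.234]
tool_rot: [-0.291, 2.072, -2.072]
force: [0.9, 0.1, 0.8]
opening: 0.0608
```

Request:
{"name": "play_rows", "arguments": {"deltas": [15.6, 35.2, 3, 0, 0, -0.023, 15.6, 35.2, 3, 0, 0, -0.023, 15.6, 35.2, 3, 0, 0, -0.023, 15.6, 35.2, 3, 0, 0, -0.023, 15.6, 35.2, 3, 0, 0, -0.023]}}

```text
t: 1.08
tcp_pos: [0.3973, -0.2229, 0.2492]
tool_rot: [-0.176, 2.135, -2.136]
force: [0.7, -0.5, -0.3]
opening: 0.0324
```

Request:
{"name": "play_rows", "arguments": {"deltas": [15.6, 35.2, 0, 0, 0, -0.023, 15.6, 35.2, 0, 0, 0, -0.023, 15.6, 35.2, 0, 0, 0, -0.023, 15.6, 35.2, 0, 0, 0, -0.023, 15.6, 35.2, 0, 0, 0, -0.023]}}

```text
t: 1.5
tcp_pos: [0.4753, -0.0467, 0.2491]
tool_rot: [-0.054, 2.196, -2.196]
force: [0.2, -0.8, 0.1]
opening: 0.0321
```

Request:
{"name": "play_rows", "arguments": {"deltas": [15.6, 35.2, 0, 0, 0, -0.023, 15.6, 35.2, 0, 0, 0, -0.023, 15.6, 35.2, 0, 0, 0, -0.023, 15.6, 35.2, 0, 0, 0, -0.023, 15.6, 35.2, 0, 0, 0, -0.023]}}

```text
t: 1.92
tcp_pos: [0.5533, 0.1294, 0.2489]
tool_rot: [-0.071, -2.188, 2.188]
force: [0.3, -0.4, 0.4]
opening: 0.032
```

Run:
```python
from h import *
i=im("wrist","w1");j=im("top","t1")
plan([.5535,.1276,.13],np.pi/2-.065)
print(proj(i,[[.6103,.1239,.1466],[.4961,.1313,.149]]))
```

```text
t2.02 tcp [554.4857 131.7862 248.5932] down [ 0.0009  0.0012 -1.    ] jawyaw -1.632 F [ 0.1118 -0.4325  0.5734] op 0.0319 q [0.1279 0.3828 1.4369 0.0011 1.3209 1.7599]
delta mm [  -1.    -4.2 -118.6] rot [-0.001  0.001 -0.004] rows>= 2.845831494761733
[[282.5263 150.4376]
 [282.1289 264.4069]]
```

View pics/w1.png

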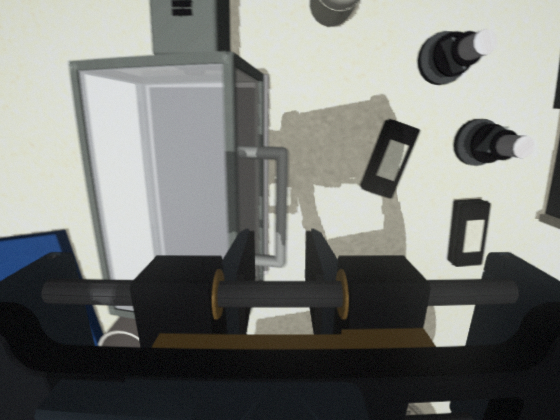

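View pics/t1.png

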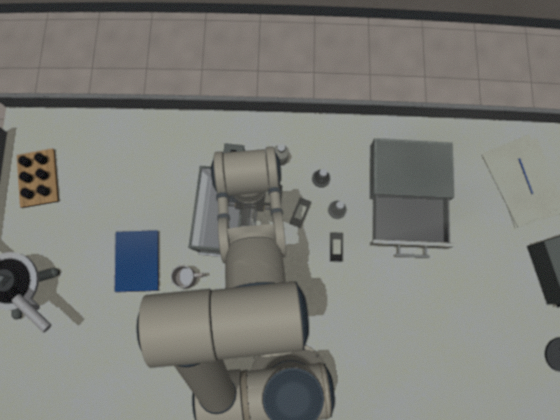

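Request:
{"name": "play_rows", "arguments": {"deltas": [0, -3.5, -25, 0, 0, 0, 0, 0, -25, 0, 0, 0, 0, 0, -25, 0, 0, 0, 0, 0, -25, 0, 0, 0, 0, 0, -18, 0, 0, 0]}}

```text
t: 2.43
tcp_pos: [0.552, 0.1233, 0.129]
tool_rot: [-0.068, -2.188, 2.188]
force: [-0.5, -0.7, -0.0]
opening: 0.0316
```

Request:
{"name": "play_rows", "arguments": {"deltas": [0, 0, 0, 0, 0, 0, 0, 0, 0, 0, 0, 0, 0, 0, 0, 0, 0, 0, 0, 0, 0, 0, 0, 0, 0, 0, 0, 0, 0, 0], "claw": -1, "newtons": 30}}

```text
t: 2.85
tcp_pos: [0.5533, 0.1264, 0.1315]
tool_rot: [-0.072, -2.194, 2.184]
force: [3.4, 25.4, -21.9]
opening: 0.0109
```

Run:
```python
from h import *
i=im("wrist","w2");st()
```

```text
t2.90 tcp [553.273  126.4612 131.5308] down [ 0.0011  0.0044 -1.    ] jawyaw -1.636 F [  3.7061  26.2604 -21.2223] op 0.0116 q [0.1169 0.5067 1.5873 0.0049 1.046  1.75  ]
```

View pics/w2.png

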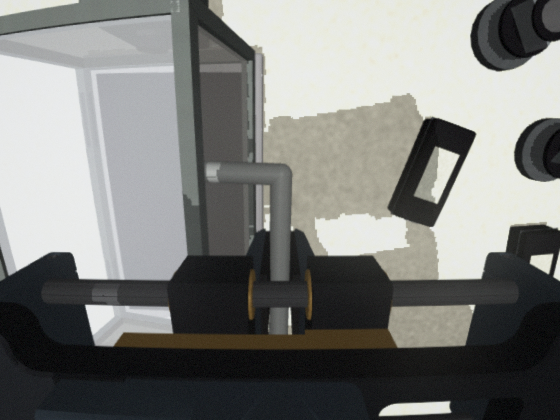

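Run:
```python
import numpy as np
a=np.radians(np.linspace(36,122,21));r=225.5
h=-r*np.cos(a);z=r*np.sin(a)
for k in range(20): print(k,[round(x,1) for x in (.065*(h[k+1]-h[k]),.998*(h[k+1]-h[k]),z[k+1]-z[k])])
```

```text
0 [np.float64(0.7), np.float64(10.4), np.float64(13.3)]
1 [np.float64(0.7), np.float64(11.4), np.float64(12.5)]
2 [np.float64(0.8), np.float64(12.3), np.float64(11.6)]
3 [np.float64(0.9), np.float64(13.1), np.float64(10.6)]
4 [np.float64(0.9), np.float64(13.9), np.float64(9.6)]
5 [np.float64(0.9), np.float64(14.6), np.float64(8.5)]
6 [np.float64(1.0), np.float64(15.2), np.float64(7.4)]
7 [np.float64(1.0), np.float64(15.7), np.float64(6.3)]
8 [np.float64(1.0), np.float64(16.1), np.float64(5.1)]
9 [np.float64(1.1), np.float64(16.4), np.float64(3.8)]
10 [np.float64(1.1), np.float64(16.7), np.float64(2.6)]
11 [np.float64(1.1), np.float64(16.8), np.float64(1.3)]
12 [np.float64(1.1), np.float64(16.9), np.float64(0.1)]
13 [np.float64(1.1), np.float64(16.8), np.float64(-1.2)]
14 [np.float64(1.1), np.float64(16.7), np.float64(-2.5)]
15 [np.float64(1.1), np.float64(16.5), np.float64(-3.7)]
16 [np.float64(1.1), np.float64(16.2), np.float64(-4.9)]
17 [np.float64(1.0), np.float64(15.7), np.float64(-6.1)]
18 [np.float64(1.0), np.float64(15.2), np.float64(-7.3)]
19 [np.float64(1.0), np.float64(14.6), np.float64(-8.4)]
```

Request:
{"name": "play_rows", "arguments": {"deltas": [0.7, 10.4, 13.3, 0, 0, 0, 0.7, 11.4, 12.5, 0, 0, 0, 0.8, 12.3, 11.6, 0, 0, 0]}}

```text
t: 3.15
tcp_pos: [0.5558, 0.1588, 0.1699]
tool_rot: [-0.073, -2.191, 2.188]
force: [4.8, 5.4, -14.5]
opening: 0.0116
```

Request:
{"name": "play_rows", "arguments": {"deltas": [0.9, 13.1, 10.6, 0, 0, 0, 0.9, 13.9, 9.6, 0, 0, 0, 0.9, 14.6, 8.5, 0, 0, 0, 1, 15.2, 7.4, 0, 0, 0, 1, 15.7, 6.3, 0, 0, 0]}}

```text
t: 3.57
tcp_pos: [0.5615, 0.23, 0.2145]
tool_rot: [-0.077, -2.19, 2.192]
force: [4.0, -6.9, 4.7]
opening: 0.0115
```

Request:
{"name": "play_rows", "arguments": {"deltas": [1, 16.1, 5.1, 0, 0, 0, 1.1, 16.4, 3.8, 0, 0, 0, 1.1, 16.7, 2.6, 0, 0, 0, 1.1, 16.8, 1.3, 0, 0, 0, 1.1, 16.9, 0.1, 0, 0, 0]}}

```text
t: 3.98
tcp_pos: [0.5681, 0.314, 0.2276]
tool_rot: [-0.08, -2.194, 2.19]
force: [10.8, -3.9, 8.8]
opening: 0.0114
```

Request:
{"name": "play_rows", "arguments": {"deltas": [1.1, 16.8, -1.2, 0, 0, 0, 1.1, 16.7, -2.5, 0, 0, 0, 1.1, 16.5, -3.7, 0, 0, 0, 1.1, 16.2, -4.9, 0, 0, 0, 1, 15.7, -6.1, 0, 0, 0]}}

```text
t: 4.4
tcp_pos: [0.574, 0.3965, 0.2091]
tool_rot: [-0.08, -2.196, 2.189]
force: [12.4, -2.3, 8.0]
opening: 0.0111
```

Request:
{"name": "play_rows", "arguments": {"deltas": [1, 15.2, -7.3, 0, 0, 0, 1, 14.6, -8.4, 0, 0, 0, 0, 0, 0, 0, 0, 0]}}

```text
t: 4.65
tcp_pos: [0.576, 0.4285, 0.1921]
tool_rot: [-0.079, -2.199, 2.187]
force: [13.3, 6.1, 4.3]
opening: 0.0114
```

Run:
```python
from h import *
i=im("scene","s2");st()
```

```text
t4.70 tcp [576.0028 427.6619 192.5827] down [ 0.0084  0.0048 -1.    ] jawyaw -1.635 F [13.5718  5.1224  3.3372] op 0.0114 q [ 0.5557  0.6412  1.1231 -0.0004  1.3676  2.1903]
```

View pics/s2.png

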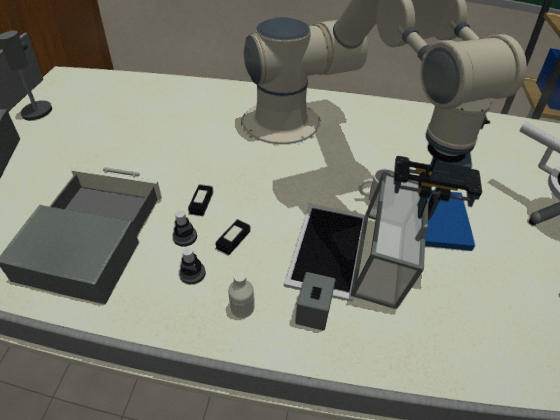

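Request:
{"name": "play_rows", "arguments": {"deltas": [0, 0, 0, 0, 0, 0, 0, 0, 0, 0, 0, 0, 0, 0, 0, 0, 0, 0], "claw": -0.2}}

```text
t: 4.95
tcp_pos: [0.5728, 0.425, 0.1909]
tool_rot: [-0.071, -2.19, 2.189]
force: [0.3, 0.1, -0.4]
opening: 0.0282
```

Request:
{"name": "play_rows", "arguments": {"deltas": [0, 0, 20, 0, 0, 0, 0, 0, 30, 0, 0, 0, 0, 0, 30, 0, 0, 0, 0, 0, 30, 0, 0, 0]}}

```text
t: 5.28
tcp_pos: [0.5722, 0.4246, 0.3014]
tool_rot: [-0.07, -2.188, 2.189]
force: [2.0, -0.7, 0.0]
opening: 0.0366
```

Run:
```python
from h import *
i=im("top","t3");crop(i,180,120,360,270,4,"t3c");j=im("scene","s3");crop(j,270,180,440,310,4,"s3c");st()
import pickle;pickle.dump((i,j),open("p3.pkl","wb"))
```

```text
t5.38 tcp [574.1406 425.8363 306.0326] down [ 0.0074  0.0046 -1.    ] jawyaw -1.635 F [-0.2196  1.5418  0.2312] op 0.0368 q [0.5547 0.5664 0.9621 0.     1.6044 2.1897]
```

View pics/t3c.png

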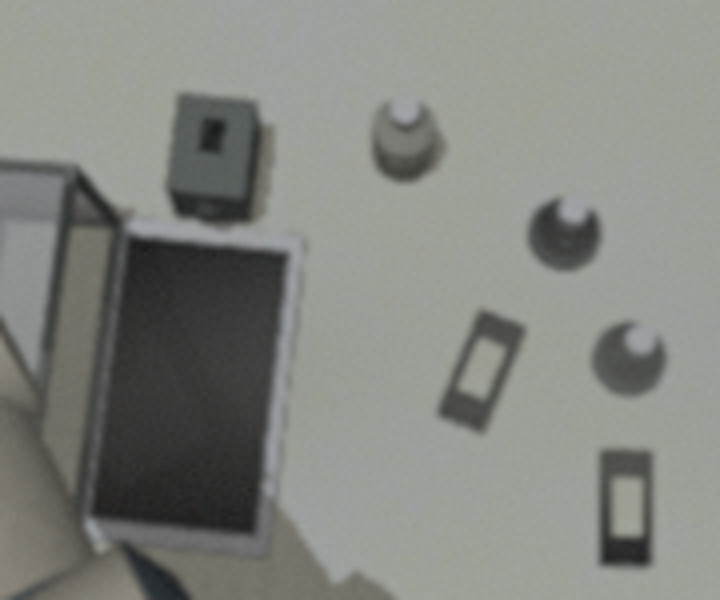

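View pics/s3c.png

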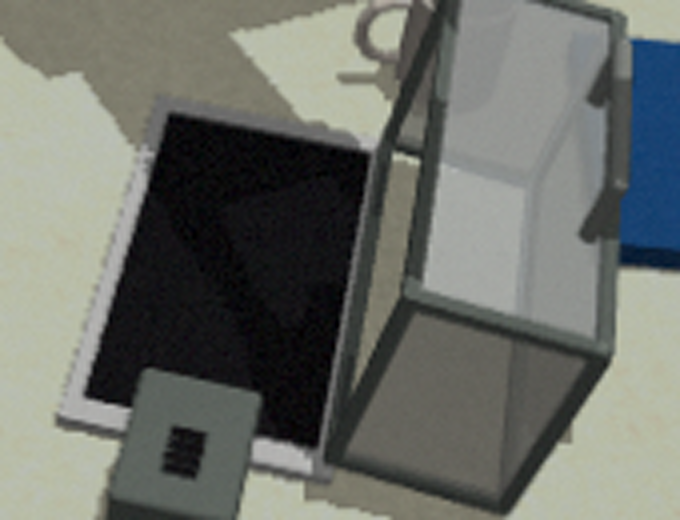

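Run:
```python
from h import *
import pickle
i,j=pickle.load(open("p3.pkl","rb"))
f=lambda c,p,s:(np.array(p,float)+.5)/s+c-.5
P=onz(i,f((180,120),[(130,237),(287,252),(258,533),(93,518)],4),.012);print(P,P.mean(0))
P=onz(j,f((270,180),[(168,112),(372,152),(318,447),(83,400)],4),.012);print(P,P.mean(0))
for a,b in [((572,210),0),((641,340),0)]: print(onz(i,f((180,120),[a],4),.092))
crop(j,150,170,270,320,4,"s3d")
plan([.705,-.1,.2],0.0)
```

```text
[[0.6902 0.2866 0.012 ]
 [0.6805 0.1464 0.012 ]
 [0.4295 0.1622 0.012 ]
 [0.4382 0.3056 0.012 ]] [0.5596 0.2252 0.012 ]
[[0.4277 0.1668 0.012 ]
 [0.4384 0.3128 0.012 ]
 [0.6919 0.2925 0.012 ]
 [0.6846 0.1476 0.012 ]] [0.5606 0.2299 0.012 ]
[[ 0.7043 -0.099   0.092 ]]
[[ 0.5926 -0.1584  0.092 ]]
t5.38 tcp [574.1406 425.8363 306.0326] down [ 0.0074  0.0046 -1.    ] jawyaw -1.635 F [-0.2196  1.5418  0.2312] op 0.0368 q [0.5547 0.5664 0.9621 0.     1.6044 2.1897]
delta mm [ 130.9 -525.8 -106. ] rot [ 0.002  0.009 -1.507] rows>= 13.24103434751833
```

View pics/s3d.png

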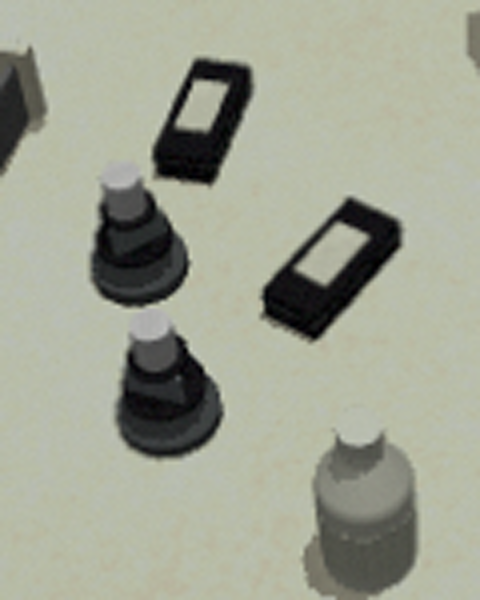

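Request:
{"name": "play_rows", "arguments": {"deltas": [9.3, -37.5, -2, 0.001, 0.003, 0, 9.3, -37.5, -2, 0, 0.003, 0, 9.3, -37.5, -2, 0, 0.003, 0, 9.3, -37.5, -2, 0, 0, 0, 9.3, -37.5, -10, 0, 0, 0], "claw": 0.3}}

```text
t: 5.8
tcp_pos: [0.6196, 0.2358, 0.283]
tool_rot: [-0.062, -2.187, 2.184]
force: [0.9, 0.3, 0.2]
opening: 0.059
```

Request:
{"name": "play_rows", "arguments": {"deltas": [9.3, -37.5, -10, 0, 0, 0, 9.3, -37.5, -10, 0, 0, 0, 9.3, -37.5, -10, 0, 0, 0, 9.3, -37.5, -10, 0, 0, 0, 9.3, -37.5, -10, 0, 0, 0]}}

```text
t: 6.22
tcp_pos: [0.6655, 0.0481, 0.2314]
tool_rot: [-0.06, -2.185, 2.184]
force: [0.5, -0.3, 0.2]
opening: 0.0596
```

Request:
{"name": "play_rows", "arguments": {"deltas": [9.3, -37.5, -10, 0, 0, 0, 9.3, -37.5, -10, 0, 0, 0, 9.3, -37.5, -10, 0, 0, 0, 9.3, -37.5, -10, 0, 0, 0, 0, 0, 0, 0, 0, 0]}}

```text
t: 6.63
tcp_pos: [0.7027, -0.1069, 0.1893]
tool_rot: [-0.063, -2.18, 2.182]
force: [-0.6, -0.7, -0.2]
opening: 0.0594
```

Run:
```python
from h import *
i=im("wrist","w4");plan([.7037,-.0995,.066]);print(proj(i,[[.7037,-.0995,.092],[.5928,-.158,.092]]))
```

```text
t6.68 tcp [ 702.4064 -103.7307  190.1513] down [-0.0108  0.0009 -0.9999] jawyaw -1.639 F [ 0.0257  0.7392 -1.2867] op 0.0589 q [-0.2299  0.6429  1.1267 -0.0016  1.3827  1.4095]
delta mm [   1.3    4.2 -124.2] rot [-0.001 -0.011 -0.   ] rows>= 2.9791389482147004
[[272.6146 209.9093]
 [334.8719 305.2728]]
```

View pics/w4.png

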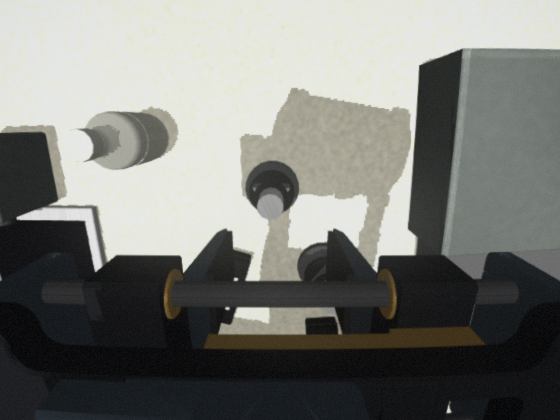

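Request:
{"name": "play_rows", "arguments": {"deltas": [4, 6.5, -30, 0, -0.011, 0, 0, 0, -30, 0, 0, 0, 0, 0, -30, 0, 0, 0, 0, 0, -20, 0, 0, 0, 0, 0, -13, 0, 0, 0]}}

```text
t: 7.1
tcp_pos: [0.7055, -0.0922, 0.0665]
tool_rot: [-0.069, -2.191, 2.187]
force: [-0.3, 0.2, -0.4]
opening: 0.0592
```

Request:
{"name": "play_rows", "arguments": {"deltas": [0, 0, 0, 0, 0, 0, 0, 0, 0, 0, 0, 0, 0, 0, 0, 0, 0, 0, 0, 0, 0, 0, 0, 0, 0, 0, 0, 0, 0, 0], "claw": -1, "newtons": 40}}

```text
t: 7.52
tcp_pos: [0.7077, -0.0938, 0.0702]
tool_rot: [-0.075, -2.191, 2.191]
force: [0.4, -3.1, 2.8]
opening: 0.029
```

Run:
```python
from h import *
i=im("wrist","w5");st()
```

```text
t7.57 tcp [707.6297 -93.9084  69.935 ] down [ 0.0041  0.0001 -1.    ] jawyaw -1.635 F [ 0.9465  0.8934 -3.5335] op 0.0253 q [-0.216   0.7572  1.2447  0.0011  1.1357  1.4185]
```

View pics/w5.png

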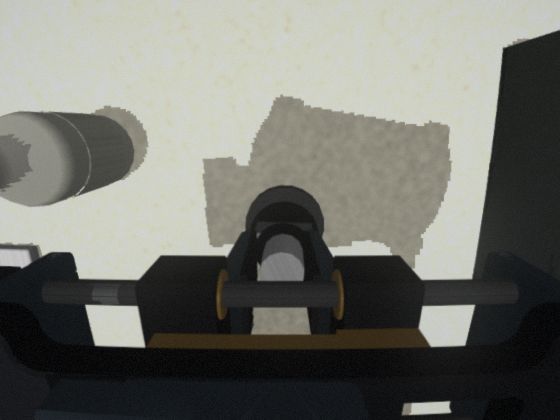

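Request:
{"name": "play_rows", "arguments": {"deltas": [0, 0, 10, 0, 0, 0, 0, 0, 20, 0, 0, 0, 0, 0, 30, 0, 0, 0, 0, 0, 30, 0, 0, 0, 0, 0, 10, 0, 0, 0]}}

```text
t: 7.98
tcp_pos: [0.7085, -0.0937, 0.1739]
tool_rot: [-0.079, -2.193, 2.192]
force: [1.5, 0.1, -2.6]
opening: 0.0251
```

Run:
```python
from h import *
i=im("wrist","w6");plan([.6188,.208,.16],-1.635)
```

```text
t8.03 tcp [708.8578 -93.7843 173.9603] down [ 0.0087 -0.0003 -1.    ] jawyaw -1.635 F [ 1.2285 -0.5526 -0.2316] op 0.0250 q [-0.2158  0.6536  1.1511  0.0016  1.3284  1.4188]
delta mm [-90.1 301.8 -14. ] rot [ 0.     0.009 -0.   ] rows>= 7.559818408989111
```

View pics/w6.png

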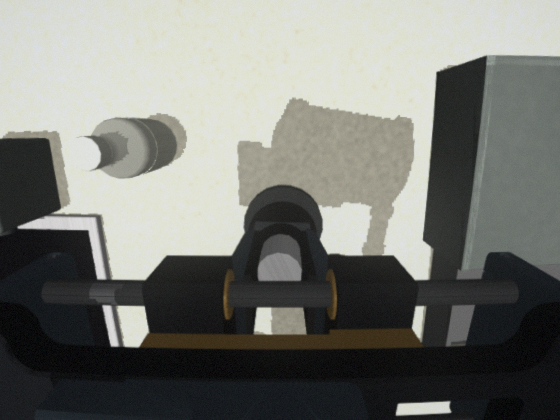

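Request:
{"name": "play_rows", "arguments": {"deltas": [-12, 25, 0, 0, 0.003, 0, -14, 33, 0, 0, 0.003, 0, -12, 36, 0, 0, 0.003, 0, -10, 37, 0, 0, 0, 0, -10, 37, 0, 0, 0, 0]}}

```text
t: 8.45
tcp_pos: [0.6473, 0.0759, 0.1673]
tool_rot: [-0.061, -2.185, 2.183]
force: [0.6, 0.3, -3.3]
opening: 0.0252
```

Request:
{"name": "play_rows", "arguments": {"deltas": [-10, 37, 0, 0, 0, 0, -10, 37, 0, 0, 0, 0, -8, 36, 0, 0, 0, 0, -4, 24, 0, 0, 0, 0, 0, 0, 0, 0, 0, 0]}}

```text
t: 8.87
tcp_pos: [0.6148, 0.2132, 0.1673]
tool_rot: [-0.056, -2.188, 2.184]
force: [0.1, 0.6, -3.2]
opening: 0.025
```

Run:
```python
from h import *
i=im("wrist","w7");plan([.6188,.208,.083],-1.635)
```

```text
t8.92 tcp [615.3885 210.9154 167.2878] down [-0.0089  0.001  -1.    ] jawyaw -1.632 F [-0.8547 -0.3022 -4.4023] op 0.0252 q [0.2368 0.5773 1.3256 0.0032 1.2472 1.8675]
delta mm [  3.4  -2.9 -84.3] rot [-0.001 -0.009 -0.003] rows>= 2.024153004624678
```

View pics/w7.png

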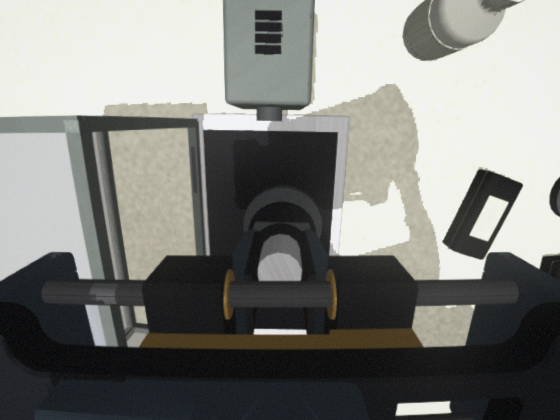

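Request:
{"name": "play_rows", "arguments": {"deltas": [3, -3, -25, 0, -0.009, -0.003, 0, 0, -25, 0, 0, 0, 0, 0, -20, 0, 0, 0, 0, 0, -9, 0, 0, 0, 0, 0, -3, 0, 0, 0]}}

```text
t: 9.33
tcp_pos: [0.6187, 0.2045, 0.0843]
tool_rot: [-0.073, -2.186, 2.186]
force: [-1.0, -0.6, -2.9]
opening: 0.0257
```

Run:
```python
from h import *
plan([.6188,.208,.082],-1.635);i=im("scene","s8");crop(i,270,160,440,320,4,"s8c")
```

```text
t9.33 tcp [618.6878 204.4745  84.2888] down [-0.0016  0.0001 -1.    ] jawyaw -1.639 F [-0.9602 -0.5723 -2.8718] op 0.0257 q [0.2273 0.6672 1.4061 0.0005 1.0699 1.8659]
delta mm [ 0.1  3.5 -2.3] rot [-0.    -0.002  0.004] rows>= 0.10083527876573997
```

View pics/s8c.png

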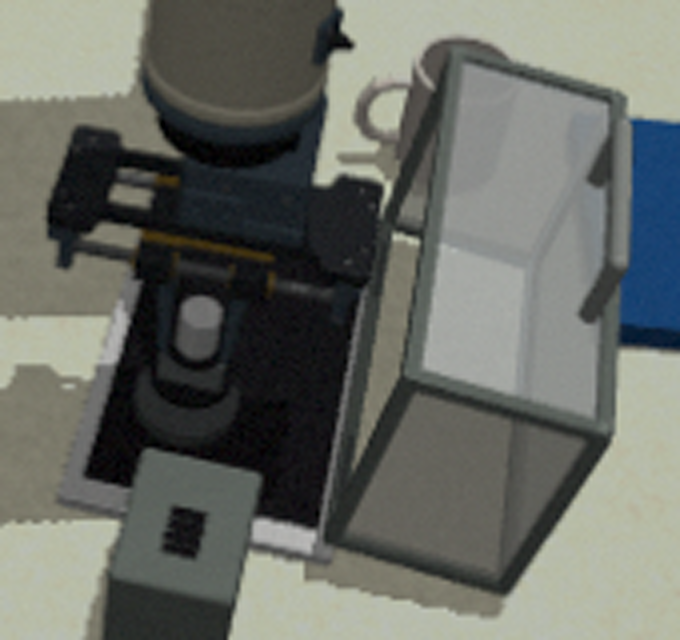

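Request:
{"name": "play_rows", "arguments": {"deltas": [0, 0, -2.5, 0, 0, 0, 0, 0, -1, 0, 0, 0, 0, 0, 0, 0, 0, 0]}}

```text
t: 9.63
tcp_pos: [0.6204, 0.2055, 0.0838]
tool_rot: [-0.077, -2.19, 2.187]
force: [0.0, -0.2, -3.3]
opening: 0.0254
```

Request:
{"name": "play_rows", "arguments": {"deltas": [0, 0, 0, 0, 0, 0, 0, 0, 0, 0, 0, 0, 0, 0, 0, 0, 0, 0, 0, 0, 0, 0, 0, 0], "claw": 0.2}}

```text
t: 9.97
tcp_pos: [0.6201, 0.2056, 0.0835]
tool_rot: [-0.077, -2.19, 2.187]
force: [-0.6, -0.8, -1.2]
opening: 0.0492
```

Request:
{"name": "play_rows", "arguments": {"deltas": [0, 0, 15, 0, 0, 0, 0, 0, 30, 0, 0, 0, 0, 0, 35, 0, 0, 0, 0, 0, 35, 0, 0, 0, 0, -20, 10, 0, 0, 0]}}

```text
t: 10.38
tcp_pos: [0.6219, 0.1883, 0.2137]
tool_rot: [-0.081, -2.197, 2.189]
force: [1.1, 0.4, 0.5]
opening: 0.0548
```

Run:
```python
from h import *
i=im("scene","s9");crop(i,270,160,440,320,4,"s9c");j=im("top","t9");crop(j,180,130,360,270,4,"t9c")
import pickle;pickle.dump((i,j),open("p9.pkl","wb"))
print("scene crop px",(proj(i,[.6188,.206,.104])-[270,160])*4)
plan([.595,-.1565,.16],-1.635)
```

```text
scene crop px [[202.1158 314.9804]]
t10.48 tcp [621.3501 184.1853 211.1896] down [ 0.0071  0.0014 -1.    ] jawyaw -1.639 F [-1.3484  0.8153 -1.3978] op 0.0543 q [ 0.1961  0.5254  1.2946 -0.0001  1.3144  1.8349]
delta mm [ -26.4 -340.7  -51.2] rot [-0.001  0.007  0.004] rows>= 8.28574983174654
```

View pics/s9c.png

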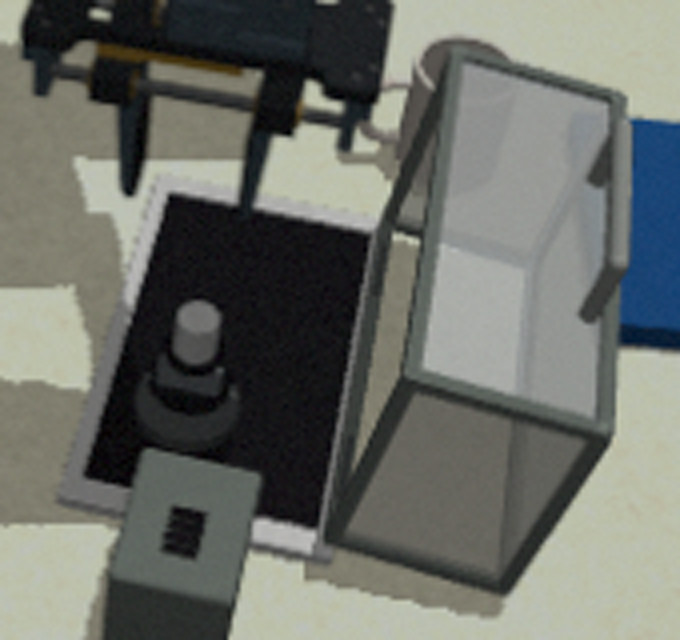

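View pics/t9c.png

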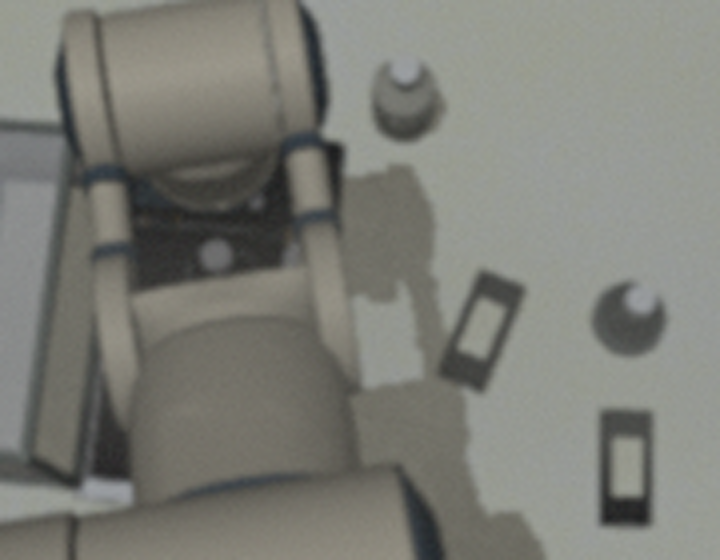

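Request:
{"name": "play_rows", "arguments": {"deltas": [-3, -38, 0, 0, 0.004, 0.004, -3, -38, 0, 0, 0.003, 0, -3, -38, 0, 0, 0, 0, -3, -38, -7, 0, 0, 0, -3, -38, -7, 0, 0, 0]}}

```text
t: 10.9
tcp_pos: [0.6044, -0.0058, 0.1935]
tool_rot: [-0.063, -2.188, 2.186]
force: [0.9, 0.5, -0.6]
opening: 0.0544
```

Request:
{"name": "play_rows", "arguments": {"deltas": [-3, -38, -9, 0, 0, 0, -3, -38, -9, 0, 0, 0, -3, -38, -9, 0, 0, 0, -3, -37, -9, 0, 0, 0, 0, 0, 0, 0, 0, 0]}}

```text
t: 11.32
tcp_pos: [0.5914, -0.1609, 0.1556]
tool_rot: [-0.065, -2.184, 2.183]
force: [-0.1, -0.2, -1.0]
opening: 0.0549
```

Run:
```python
from h import *
i=im("wrist","w10");plan([.595,-.156,.068],-1.635);print(proj(i,[.595,-.156,.092]))
```

```text
t11.37 tcp [ 591.7429 -158.2537  156.2477] down [-0.0073  0.0015 -1.    ] jawyaw -1.638 F [ 0.2648  0.8496 -0.109 ] op 0.0542 q [-0.3581  0.5379  1.4392 -0.0012  1.1719  1.2804]
delta mm [  3.3   2.3 -88.2] rot [-0.002 -0.007  0.003] rows>= 2.1183820813935115
[[274.4389 218.5448]]
```

View pics/w10.png

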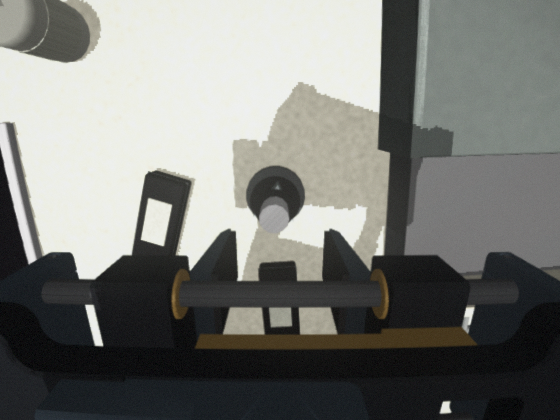

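Request:
{"name": "play_rows", "arguments": {"deltas": [4, 3, -25, 0, -0.007, 0.003, 0, 0, -25, 0, 0, 0, 0, 0, -20, 0, 0, 0, 0, 0, -13, 0, 0, 0, 0, 0, -5, 0, 0, 0]}}

```text
t: 11.78
tcp_pos: [0.5957, -0.1509, 0.0676]
tool_rot: [-0.064, -2.193, 2.188]
force: [-0.8, 0.1, -0.0]
opening: 0.0546
```

Request:
{"name": "play_rows", "arguments": {"deltas": [0, 0, 0, 0, 0, 0, 0, 0, 0, 0, 0, 0, 0, 0, 0, 0, 0, 0, 0, 0, 0, 0, 0, 0, 0, 0, 0, 0, 0, 0], "claw": -1}}

```text
t: 12.2
tcp_pos: [0.5975, -0.1528, 0.071]
tool_rot: [-0.07, -2.193, 2.192]
force: [0.1, 1.3, -2.9]
opening: 0.0255
```

Run:
```python
from h import *
plan([.499,.214,.16],-1.635)
```

```text
t12.20 tcp [ 597.48   -152.8153   70.9608] down [ 0.0036  0.0002 -1.    ] jawyaw -1.631 F [ 0.0873  1.2572 -2.8867] op 0.0255 q [-0.348   0.6424  1.5144  0.0017  0.9814  1.282 ]
delta mm [-98.5 366.8  89. ] rot [-0.     0.004 -0.004] rows>= 9.354970190298879
```

Request:
{"name": "play_rows", "arguments": {"deltas": [0, 0, 15, 0, 0, 0, 0, 0, 25, 0, 0, 0, 0, 0, 30, 0, 0, 0, 0, 0, 30, 0, 0, 0, -5, 10, 20, 0, 0, 0]}}

```text
t: 12.62
tcp_pos: [0.5931, -0.1438, 0.1931]
tool_rot: [-0.073, -2.193, 2.193]
force: [0.5, 0.5, -3.7]
opening: 0.0254
```

Request:
{"name": "play_rows", "arguments": {"deltas": [-12, 25, 0, 0, 0, 0, -16, 37, 0, 0, 0, 0, -16, 37, 0, 0, 0, 0, -14, 37, 0, 0, 0, 0, -11, 37, 0, 0, 0, 0]}}

```text
t: 13.03
tcp_pos: [0.5212, 0.0319, 0.1903]
tool_rot: [-0.069, -2.193, 2.19]
force: [1.2, 0.3, -3.0]
opening: 0.0248
```

Request:
{"name": "play_rows", "arguments": {"deltas": [-8, 37, 0, 0, 0, 0, -8, 37, 0, 0, 0, 0, -8, 37, 0, 0, 0, 0, 0, 37, 0, 0, 0, 0, 0, 28, 0, 0, 0, 0]}}

```text
t: 13.45
tcp_pos: [0.4979, 0.2092, 0.1905]
tool_rot: [-0.068, -2.194, 2.19]
force: [0.6, 0.1, -2.6]
opening: 0.0249
```

Run:
```python
from h import *
i=im("wrist","w11");plan([.499,.214,.0845],-1.635)
```

```text
t13.50 tcp [498.331  212.6991 190.4957] down [ 0.0029  0.0033 -1.    ] jawyaw -1.629 F [-2.6515  4.1714 -3.0897] op 0.0270 q [0.2917 0.401  1.585  0.0026 1.152  1.9196]
delta mm [   0.7    1.3 -106. ] rot [-0.003  0.003 -0.006] rows>= 2.5421054751738543
```

View pics/w11.png

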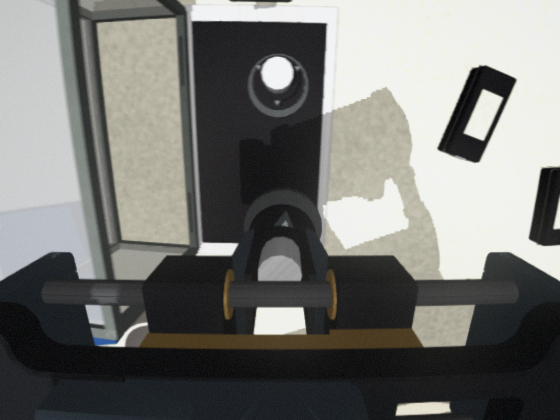

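Request:
{"name": "play_rows", "arguments": {"deltas": [0, 0, 0, 0, 0, 0, 0, 0, 0, 0, 0, 0]}}

```text
t: 13.67
tcp_pos: [0.4985, 0.2068, 0.1901]
tool_rot: [-0.067, -2.193, 2.192]
force: [0.2, -5.8, -2.9]
opening: 0.0252
```

Run:
```python
from h import *
i=im("wrist","w12");j=im("scene","s12");crop(j,270,130,440,310,3.5,"s12c");plan([.499,.214,.0845],-1.635)
```

```text
t13.77 tcp [498.7388 205.7721 190.0612] down [ 0.0018  0.0007 -1.    ] jawyaw -1.632 F [ 0.4888  0.4338 -2.8498] op 0.0250 q [0.2805 0.3993 1.5892 0.0002 1.1511 1.912 ]
delta mm [   0.3    8.2 -105.6] rot [-0.001  0.002 -0.003] rows>= 2.539128612413751
```

View pics/w12.png

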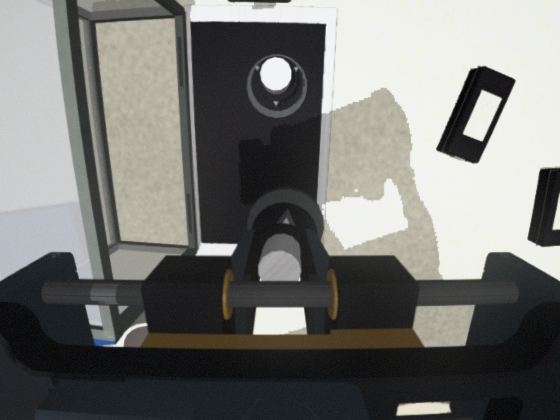

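View pics/s12c.png

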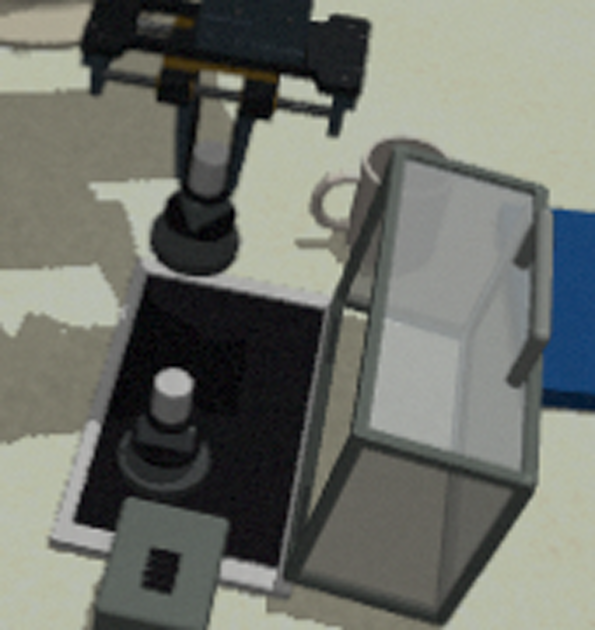

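Request:
{"name": "play_rows", "arguments": {"deltas": [0, 6, -30, 0, 0, 0, 0, 0, -25, 0, 0, 0, 0, 0, -18, 0, 0, 0, 0, 0, -10, 0, 0, 0]}}

```text
t: 14.1
tcp_pos: [0.498, 0.2112, 0.1051]
tool_rot: [-0.067, -2.19, 2.19]
force: [-0.8, 0.1, -3.4]
opening: 0.0248
```

Request:
{"name": "play_rows", "arguments": {"deltas": [0, 0, -4, 0, 0, 0, 0, 0, -4, 0, 0, 0, 0, 0, -3, 0, 0, 0]}}

```text
t: 14.35
tcp_pos: [0.4995, 0.2123, 0.0965]
tool_rot: [-0.07, -2.194, 2.19]
force: [0.4, 0.1, -3.3]
opening: 0.0254
```

Run:
```python
from h import *
i=im("wrist","w13");j=im("scene","s13");crop(j,270,130,440,310,3.5,"s13c");plan([.499,.214,.0845],-1.635)
```

```text
t14.45 tcp [499.2528 212.4526  96.4397] down [ 0.0028  0.0012 -1.    ] jawyaw -1.631 F [-0.3929 -0.5399 -3.232 ] op 0.0249 q [0.292  0.526  1.6827 0.0005 0.9299 1.923 ]
delta mm [ -0.3   1.5 -11.9] rot [-0.001  0.003 -0.004] rows>= 0.2887824169583518
```

View pics/s13c.png

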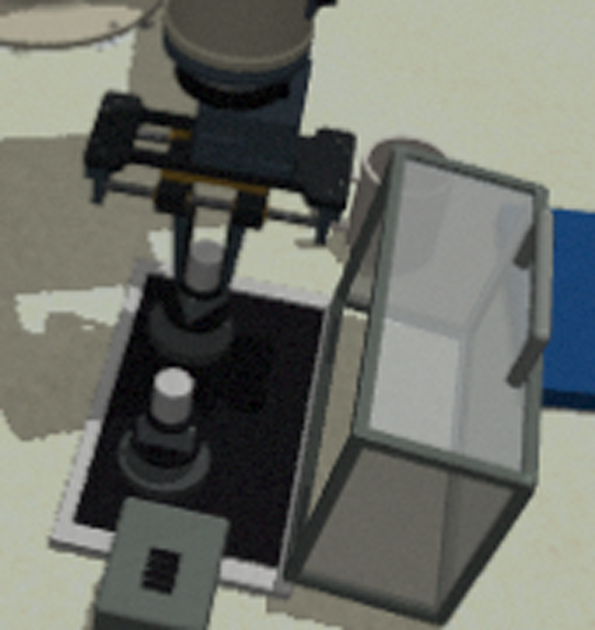

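Request:
{"name": "play_rows", "arguments": {"deltas": [0, 0, -4, 0, 0, 0, 0, 0, -4, 0, 0, 0, 0, 0, 0, 0, 0, 0]}}

```text
t: 14.7
tcp_pos: [0.4993, 0.2118, 0.0885]
tool_rot: [-0.069, -2.193, 2.193]
force: [-1.9, -8.3, 9.4]
opening: 0.025
```

Request:
{"name": "play_rows", "arguments": {"deltas": [0, 0, -3, 0, 0, 0, 0, 0, -1, 0, 0, 0, 0, 0, 0, 0, 0, 0]}}

```text
t: 14.95
tcp_pos: [0.5002, 0.2112, 0.0865]
tool_rot: [-0.071, -2.193, 2.195]
force: [-5.7, -20.7, 47.0]
opening: 0.0251
```

Request:
{"name": "play_rows", "arguments": {"deltas": [0, 0, 2, 0, 0, 0, 0, 0, 1, 0, 0, 0, 0, 0, 0, 0, 0, 0]}}

```text
t: 15.2
tcp_pos: [0.499, 0.2126, 0.0872]
tool_rot: [-0.069, -2.194, 2.191]
force: [0.1, -0.9, -3.7]
opening: 0.025
```

Request:
{"name": "play_rows", "arguments": {"deltas": [0, 0, 0, 0, 0, 0, 0, 0, 0, 0, 0, 0, 0, 0, 0, 0, 0, 0, 0, 0, 0, 0, 0, 0], "claw": 0.2}}

```text
t: 15.53
tcp_pos: [0.4989, 0.2126, 0.0869]
tool_rot: [-0.068, -2.193, 2.191]
force: [-0.0, -0.8, -0.9]
opening: 0.0489
```

Request:
{"name": "play_rows", "arguments": {"deltas": [0, 0, 15, 0, 0, 0, 0, 0, 30, 0, 0, 0, 0, 0, 35, 0, 0, 0, 0, 0, 35, 0, 0, 0, 0, -20, 10, 0, 0, 0]}}

```text
t: 15.95
tcp_pos: [0.5009, 0.1949, 0.2168]
tool_rot: [-0.073, -2.2, 2.192]
force: [1.4, -0.5, 0.7]
opening: 0.0549
```

Run:
```python
from h import *
j=im("scene","s14");crop(j,270,130,440,310,3.5,"s14c");w=im("wrist","w14");st()
```

```text
t16.05 tcp [500.079  191.5187 214.451 ] down [ 0.0063  0.0016 -1.    ] jawyaw -1.632 F [-1.1504  0.1649 -0.0706] op 0.0548 q [ 0.2542  0.3644  1.5706 -0.0001  1.2001  1.8858]
```

View pics/s14c.png

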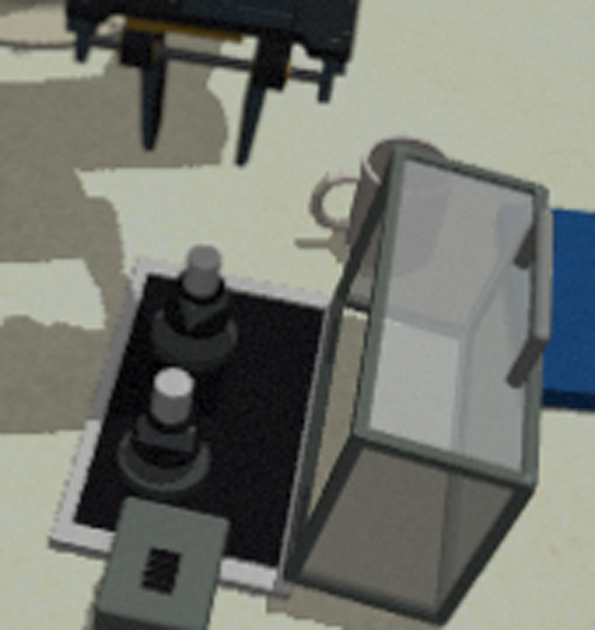

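View pics/w14.png

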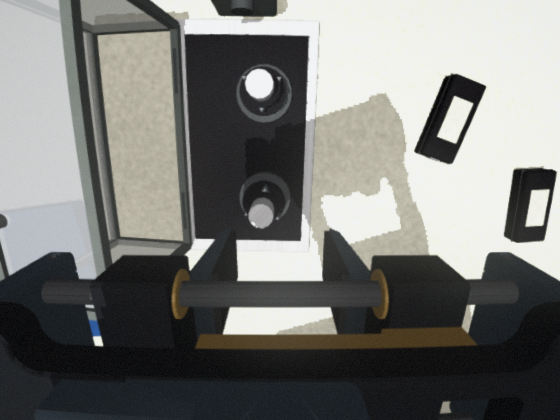

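Request:
{"name": "play_rows", "arguments": {"deltas": [0, 0, 35, 0, 0.003, 0, 0, 10, 40, 0, 0.003, 0, 8, 25, 20, 0, 0, 0, 11, 35, 0, 0, 0, 0, 11, 35, 0, 0, 0, 0], "claw": -0.25}}

```text
t: 16.47
tcp_pos: [0.5295, 0.2989, 0.3081]
tool_rot: [-0.065, -2.191, 2.187]
force: [0.6, -0.2, 0.5]
opening: 0.0346
```

Request:
{"name": "play_rows", "arguments": {"deltas": [11, 35, 0, 0, 0, 0, 11, 35, 0, 0, 0, 0, 11, 35, 0, 0, 0, 0, 10, 23, 0, 0, 0, 0, 0, 0, 0, 0, 0, 0]}}

```text
t: 16.88
tcp_pos: [0.5721, 0.4298, 0.3042]
tool_rot: [-0.057, -2.19, 2.189]
force: [1.3, -0.3, -0.5]
opening: 0.0342
```

Run:
```python
from h import *
i=im("wrist","w15");plan([.574,.427,.192],-1.635)
```

```text
t16.93 tcp [571.637  427.7038 304.4973] down [-0.0062 -0.     -1.    ] jawyaw -1.629 F [-0.8563 -0.151  -0.5994] op 0.0343 q [0.5572 0.5737 0.9526 0.0033 1.6205 2.1863]
delta mm [   2.4   -0.7 -112.5] rot [-0.    -0.006 -0.006] rows>= 2.69842534098321
```

View pics/w15.png

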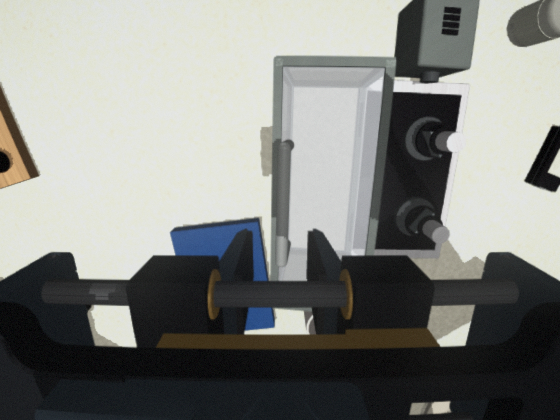

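Request:
{"name": "play_rows", "arguments": {"deltas": [2, -1, -30, 0, -0.006, -0.006, 0, 0, -30, 0, 0, 0, 0, 0, -30, 0, 0, 0, 0, 0, -17, 0, 0, 0, 0, 0, -5, 0, 0, 0]}}

```text
t: 17.35
tcp_pos: [0.572, 0.4227, 0.1909]
tool_rot: [-0.07, -2.183, 2.188]
force: [0.1, 0.0, -0.5]
opening: 0.0341
```

Request:
{"name": "play_rows", "arguments": {"deltas": [0, 0, 0, 0, 0, 0, 0, 0, 0, 0, 0, 0, 0, 0, 0, 0, 0, 0, 0, 0, 0, 0, 0, 0], "claw": -1, "newtons": 30}}

```text
t: 17.68
tcp_pos: [0.5747, 0.4258, 0.1973]
tool_rot: [-0.078, -2.195, 2.185]
force: [-1.7, 2.9, 1.7]
opening: 0.0113
```

Run:
```python
from h import *
s,_,_=st();p=s["tcp_pos"]*1000;H=np.array([565,308.5])
d=(p[1]-H[1])*.998+(p[0]-H[0])*.065;w=p[2]+18.8-18;print(np.hypot(d,w),np.degrees(np.arctan2(w,-d)))
a=np.radians(np.linspace(np.degrees(np.arctan2(w,-d)),24.6,23));r=np.hypot(d,w)
h=-r*np.cos(a);z=r*np.sin(a)
for k in range(22): print(k,[float(round(x,1)) for x in (.068*(h[k+1]-h[k]),.998*(h[k+1]-h[k]),z[k+1]-z[k])])
```

```text
t17.68 tcp [574.7453 425.7986 197.2692] down [ 0.0051  0.0043 -1.    ] jawyaw -1.637 F [-1.6629  2.8906  1.7433] op 0.0113 q [0.5537 0.6358 1.1206 0.001  1.3785 2.1905]
230.39987177093684 120.71978641438417
0 [-1.0, -15.4, 8.4]
1 [-1.1, -16.0, 7.2]
2 [-1.1, -16.5, 5.9]
3 [-1.2, -16.9, 4.7]
4 [-1.2, -17.2, 3.4]
5 [-1.2, -17.4, 2.0]
6 [-1.2, -17.5, 0.7]
7 [-1.2, -17.5, -0.6]
8 [-1.2, -17.4, -2.0]
9 [-1.2, -17.2, -3.3]
10 [-1.2, -16.9, -4.6]
11 [-1.1, -16.5, -5.9]
12 [-1.1, -16.0, -7.1]
13 [-1.1, -15.4, -8.3]
14 [-1.0, -14.8, -9.5]
15 [-1.0, -14.0, -10.6]
16 [-0.9, -13.2, -11.6]
17 [-0.8, -12.2, -12.6]
18 [-0.8, -11.2, -13.5]
19 [-0.7, -10.2, -14.3]
20 [-0.6, -9.1, -15.0]
21 [-0.5, -7.9, -15.7]
```

Request:
{"name": "play_rows", "arguments": {"deltas": [-1, -14.8, 8.5, 0, 0, 0, -1, -15.5, 7.3, 0, 0, 0, -1.1, -16.1, 6.1, 0, 0, 0, -1.1, -16.5, 4.8, 0, 0, 0]}}

```text
t: 18.02
tcp_pos: [0.5698, 0.3625, 0.2241]
tool_rot: [-0.076, -2.195, 2.185]
force: [-3.7, 5.2, 4.1]
opening: 0.0112
```

Request:
{"name": "play_rows", "arguments": {"deltas": [-1.2, -16.9, 3.5, 0, 0, 0, -1.2, -17.1, 2.2, 0, 0, 0, -1.2, -17.3, 0.9, 0, 0, 0, -1.2, -17.3, -0.4, 0, 0, 0, -1.2, -17.2, -1.8, 0, 0, 0]}}

```text
t: 18.43
tcp_pos: [0.5634, 0.2759, 0.2279]
tool_rot: [-0.076, -2.193, 2.186]
force: [-3.4, 5.1, -0.9]
opening: 0.0114
```

Run:
```python
from h import *
s,_,_=st();p=s["tcp_pos"]*1000;H=np.array([565,308.5])
d=(p[1]-H[1])*.998+(p[0]-H[0])*.065;w=p[2]+18.8-5-18;print(np.hypot(d,w),np.degrees(np.arctan2(w,-d)))
r=225.5
b=np.degrees(np.arctan2(w,-d));a=np.radians(np.linspace(b,24.3,14));print((b-24.3)/13)
h=-r*np.cos(a);z=r*np.sin(a)
for k in range(13): print(k,[float(round(x,1)) for x in (.068*(h[k+1]-h[k]),.998*(h[k+1]-h[k]),z[k+1]-z[k])])
```

```text
t18.43 tcp [563.3691 275.9495 227.8955] down [ 0.0033  0.0031 -1.    ] jawyaw -1.637 F [-3.4342  5.0959 -0.8665] op 0.0114 q [0.3593 0.4825 1.3249 0.0018 1.33   1.9958]
226.05723629951873 81.71058629287545
4.416198945605804
0 [-1.2, -17.1, -3.2]
1 [-1.1, -16.8, -4.5]
2 [-1.1, -16.4, -5.8]
3 [-1.1, -15.9, -7.0]
4 [-1.0, -15.3, -8.2]
5 [-1.0, -14.6, -9.4]
6 [-0.9, -13.9, -10.5]
7 [-0.9, -13.0, -11.5]
8 [-0.8, -12.1, -12.5]
9 [-0.8, -11.1, -13.4]
10 [-0.7, -10.0, -14.2]
11 [-0.6, -8.9, -14.9]
12 [-0.5, -7.7, -15.5]
```

Request:
{"name": "play_rows", "arguments": {"deltas": [-1.2, -17.1, -3.2, 0, 0, 0, -1.1, -16.8, -4.5, 0, 0, 0, -1.1, -16.4, -5.8, 0, 0, 0, -1.1, -15.9, -7, 0, 0, 0, -1, -15.3, -8.2, 0, 0, 0]}}

```text
t: 18.85
tcp_pos: [0.5575, 0.1941, 0.1984]
tool_rot: [-0.075, -2.191, 2.186]
force: [-5.3, 5.5, -3.0]
opening: 0.0112
```

Request:
{"name": "play_rows", "arguments": {"deltas": [-1, -14.6, -9.4, 0, 0, 0, -0.9, -13.9, -10.5, 0, 0, 0, -0.9, -13, -11.5, 0, 0, 0, -0.8, -12.1, -12.5, 0, 0, 0]}}

```text
t: 19.18
tcp_pos: [0.5537, 0.1407, 0.154]
tool_rot: [-0.074, -2.191, 2.186]
force: [-6.1, 8.4, -5.8]
opening: 0.0114
```

Run:
```python
from h import *
s,_,_=st();p=s["tcp_pos"]*1000;H=np.array([565,308.5])
d=(p[1]-H[1])*.998+(p[0]-H[0])*.065;w=p[2]+18.8-5-18;print(np.hypot(d,w),np.degrees(np.arctan2(w,-d)))
im("scene","s16")
```

```text
t19.18 tcp [553.6652 140.6917 153.9555] down [ 0.0014  0.0023 -1.    ] jawyaw -1.637 F [-6.1226  8.4013 -5.8239] op 0.0114 q [0.143  0.4834 1.5547 0.0023 1.1018 1.7794]
225.21346479818882 41.678413111002335
```

View pics/s16.png

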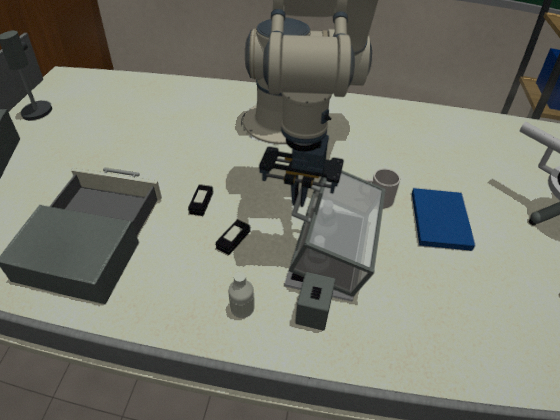

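Request:
{"name": "play_rows", "arguments": {"deltas": [-0.8, -11.1, -13.4, 0, 0, 0, -0.7, -10, -14.2, 0, 0, 0, -0.6, -8.9, -14.9, 0, 0, 0, -0.3, -5.5, -11, 0, 0, 0, 0, 0, 0, 0, 0, 0]}}

```text
t: 19.65
tcp_pos: [0.5521, 0.107, 0.0996]
tool_rot: [-0.076, -2.193, 2.182]
force: [0.8, 23.9, -17.9]
opening: 0.0116
```

Run:
```python
from h import *
s,_,_=st();p=s["tcp_pos"]*1000;H=np.array([565,308.5])
d=(p[1]-H[1])*.998+(p[0]-H[0])*.065;w=p[2]+18.8-5-18;print(np.hypot(d,w),np.degrees(np.arctan2(w,-d)))
```

```text
t19.65 tcp [552.0868 107.0073  99.6312] down [ 0.0019  0.0048 -1.    ] jawyaw -1.639 F [  0.7772  23.9488 -17.8949] op 0.0116 q [0.0823 0.5433 1.6307 0.0056 0.9653 1.7178]
223.34379598632017 25.29530093270051
```

Request:
{"name": "play_rows", "arguments": {"deltas": [0, 1.5, -3, 0, 0, 0, 0, 0, 0, 0, 0, 0]}}

```text
t: 19.82
tcp_pos: [0.5525, 0.107, 0.0985]
tool_rot: [-0.076, -2.19, 2.188]
force: [-4.8, -1.8, 4.5]
opening: 0.0115
```

Request:
{"name": "play_rows", "arguments": {"deltas": [0, 0, -3, 0, 0, 0, 0, 0, -2, 0, 0, 0, 0, 0, 0, 0, 0, 0]}}

```text
t: 20.07
tcp_pos: [0.5542, 0.1068, 0.0952]
tool_rot: [-0.08, -2.192, 2.19]
force: [-6.4, -3.1, 28.2]
opening: 0.0111
```

Run:
```python
from h import *
st();j=im("scene","s17");crop(j,270,150,400,320,4,"s17c")
```

```text
t20.07 tcp [554.2111 106.8352  95.1709] down [ 0.0071  0.0009 -1.    ] jawyaw -1.637 F [-6.4293 -3.0728 28.2184] op 0.0111 q [0.0844 0.5502 1.6333 0.0004 0.9509 1.7212]
```

View pics/s17c.png

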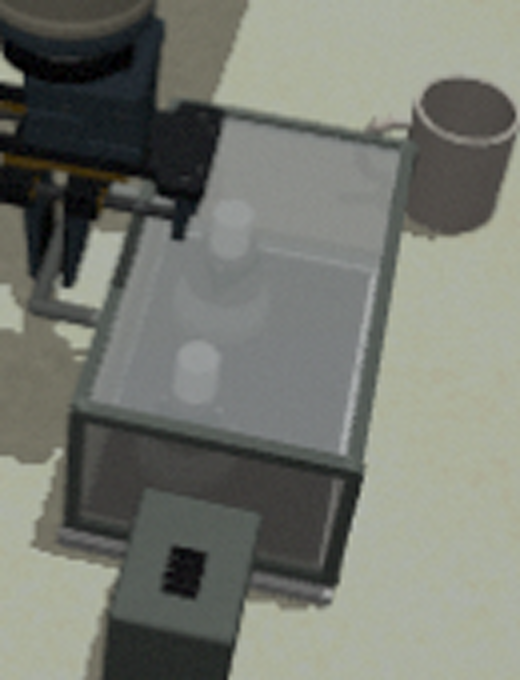

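Request:
{"name": "play_rows", "arguments": {"deltas": [0, 0, 0, 0, 0, 0, 0, 0, 0, 0, 0, 0, 0, 0, 0, 0, 0, 0], "claw": -0.35}}

```text
t: 20.37
tcp_pos: [0.553, 0.1069, 0.093]
tool_rot: [-0.077, -2.191, 2.188]
force: [0.8, 0.3, 0.9]
opening: 0.0282
```

Request:
{"name": "play_rows", "arguments": {"deltas": [0, 0, 15, 0, 0, 0, 0, 0, 30, 0, 0, 0, 0, 0, 35, 0, 0, 0, 0, -20, 20, 0, 0, 0, 0, -40, 0, 0, 0, 0]}}

```text
t: 20.78
tcp_pos: [0.5547, 0.0489, 0.1968]
tool_rot: [-0.079, -2.197, 2.192]
force: [2.1, -0.2, 0.3]
opening: 0.0293
```

Request:
{"name": "play_rows", "arguments": {"deltas": [-10, -39, 0, 0, 0, 0, -10, -39, 0, 0, 0, 0, -10, -39, 0, 0, 0, 0, -10, -39, 0, 0, 0, 0, 0, 0, 0, 0, 0, 0], "claw": 0.5}}

```text
t: 21.2
tcp_pos: [0.5111, -0.115, 0.1925]
tool_rot: [-0.08, -2.186, 2.188]
force: [0.8, 0.5, 0.7]
opening: 0.0599
```

Run:
```python
from h import *
st();j=im("scene","s18");crop(j,150,150,400,320,3.2,"s18c");w=im("wrist","w18");i=im("top","t18")
import pickle;pickle.dump((i,j,w),open("p18.pkl","wb"))
crop(i,180,120,360,270,4,"t18c")
```

```text
t21.20 tcp [ 511.0531 -115.019   192.482 ] down [ 0.0024 -0.0009 -1.    ] jawyaw -1.641 F [0.8006 0.5001 0.7158] op 0.0599 q [-0.3354  0.3752  1.6234 -0.      1.1404  1.3058]
```

View pics/s18c.png

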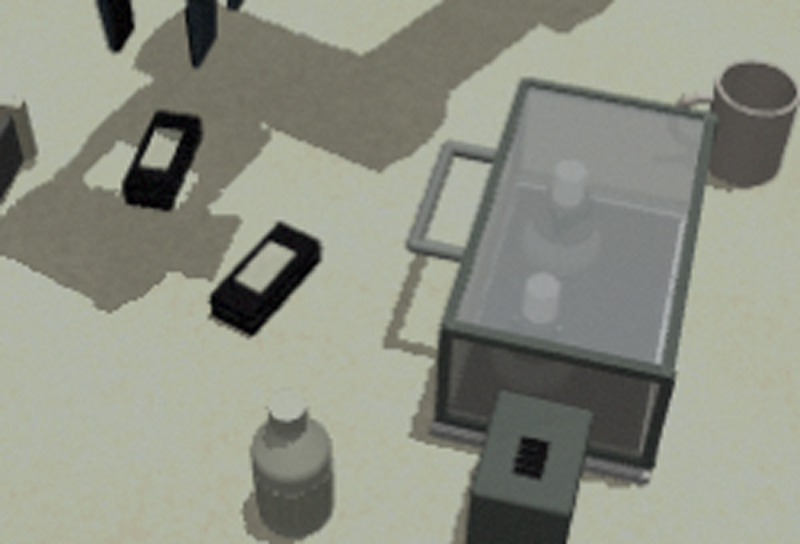

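View pics/w18.png

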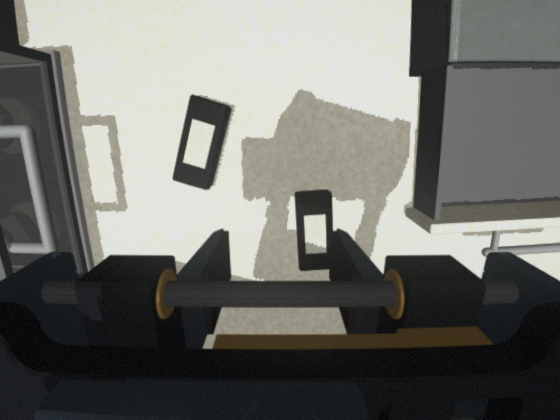

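View pics/t18c.png

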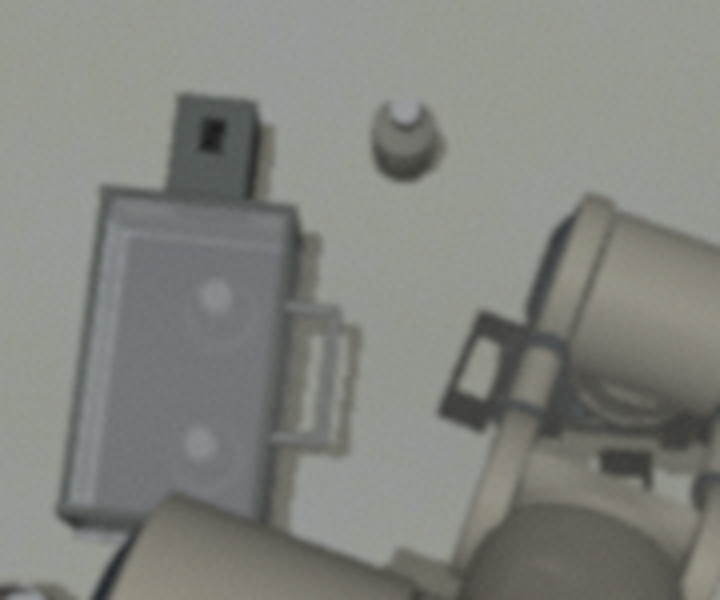

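Run:
```python
from h import *
import pickle
i,j,w=pickle.load(open("p18.pkl","rb"))
f=lambda c,p,s:(np.array(p,float)+.5)/s+c-.5
for a,b in [((298,207),(445,325)),((103,187),(673,370))]:
    print(tri([(i,f((180,120),a,4)),(j,f((150,150),b,3.2))]))
for q in ([(294,191),(330,190),(334,268),(300,270)],[(193,95),(232,105),(207,189),(173,181)]):
    P=onz(w,q,.028);d=(P[0]+P[1]-P[2]-P[3])/2;print(P,P.mean(0),np.linalg.norm(d),np.arctan2(d[1],d[0]))
# drawer
P=onz(w,[(412,72),(438,225),(413,209)],.068);print(P)
```

```text
(array([0.6896, 0.1366, 0.1267]), [np.float64(0.003522009850712923), np.float64(0.0035220098507128986)])
(array([0.7016, 0.2983, 0.1307]), [np.float64(0.0018977955945573928), np.float64(0.001897795594557381)])
[[ 0.5162 -0.1287  0.028 ]
 [ 0.5145 -0.171   0.028 ]
 [ 0.4127 -0.174   0.028 ]
 [ 0.413  -0.1307  0.028 ]] [ 0.4641 -0.1511  0.028 ] 0.10249951461522668 0.02441320308953181
[[ 0.6306 -0.0252  0.028 ]
 [ 0.6169 -0.0666  0.028 ]
 [ 0.5257 -0.0268  0.028 ]
 [ 0.5381  0.012   0.028 ]] [ 0.5778 -0.0267  0.028 ] 0.09959301205016198 -0.39701530460026235
[[ 0.6329 -0.2458  0.068 ]
 [ 0.4769 -0.2818  0.068 ]
 [ 0.497  -0.2528  0.068 ]]
```

Run:
```python
from h import *
plan([.462,-.152,.006],-1.55)
```

```text
t21.35 tcp [ 512.2972 -109.4724  192.2682] down [ 0.0024  0.0012 -1.    ] jawyaw -1.638 F [0.9081 0.8234 1.6244] op 0.0679 q [-0.3258  0.3757  1.6232  0.002   1.1408  1.3117]
delta mm [ -50.3  -42.5 -186.3] rot [-0.001  0.002  0.088] rows>= 4.737909778064204
```

Request:
{"name": "play_rows", "arguments": {"deltas": [-17, -14, -30, 0, 0, 0.03, -17, -14, -30, 0, 0.002, 0.03, -16, -14, -30, 0, 0, 0.028, 0, 0, -20, 0, 0, 0, 0, 0, 0, 0, 0, 0], "claw": 0.65}}

```text
t: 21.77
tcp_pos: [0.4603, -0.1497, 0.0791]
tool_rot: [-0.03, 2.217, -2.209]
force: [-1.9, 0.7, 0.0]
opening: 0.0752
```

Run:
```python
from h import *
w=im("wrist","w19");plan([.462,-.152,.006],-1.55);print(proj(w,[.462,-.152,.028]))
```

```text
t21.82 tcp [ 461.652  -149.9476   81.0111] down [-0.0029  0.0026 -1.    ] jawyaw -1.548 F [-0.1105 -0.1281 -0.2098] op 0.0748 q [-0.438   0.4933  1.8289  0.0016  0.8231  1.1092]
delta mm [  0.3  -2.1 -75. ] rot [-0.003 -0.003 -0.002] rows>= 1.799521111517002
[[283.6773 225.5895]]
```

View pics/w19.png

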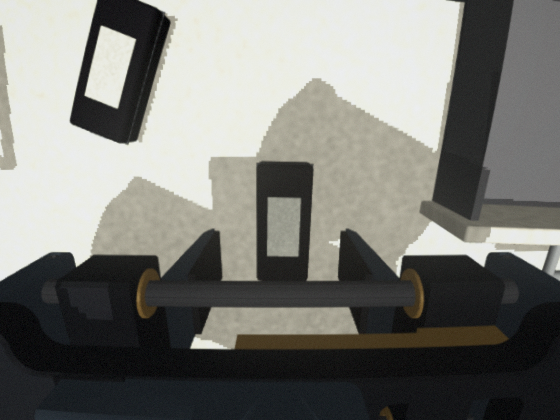

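Request:
{"name": "play_rows", "arguments": {"deltas": [0, -2, -25, 0, 0, 0, 0, 0, -25, 0, 0, 0, 0, 0, -15, 0, 0, 0, 0, 0, -7, 0, 0, 0, 0, 0, -2, 0, 0, 0]}}

```text
t: 22.23
tcp_pos: [0.4631, -0.1526, 0.0082]
tool_rot: [-0.025, 2.211, -2.209]
force: [0.6, -0.1, -0.3]
opening: 0.0754
```

Request:
{"name": "play_rows", "arguments": {"deltas": [0, 0, 0, 0, 0, 0, 0, 0, 0, 0, 0, 0, 0, 0, 0, 0, 0, 0, 0, 0, 0, 0, 0, 0, 0, 0, 0, 0, 0, 0], "claw": -1, "newtons": 30}}

```text
t: 22.65
tcp_pos: [0.4624, -0.1534, 0.0086]
tool_rot: [-0.023, 2.211, -2.209]
force: [-0.3, 2.6, 2.1]
opening: 0.0447
```

Request:
{"name": "play_rows", "arguments": {"deltas": [0, 0, 15, 0, 0, 0, 0, 0, 35, 0, 0, 0, 0, 0, 40, 0, 0, 0, 0, 0, 40, 0, 0, 0, 0, 0, 0, 0, 0, 0]}}

```text
t: 23.07
tcp_pos: [0.4649, -0.1546, 0.1444]
tool_rot: [-0.015, 2.203, -2.21]
force: [3.1, -1.7, -1.3]
opening: 0.0439
```

Run:
```python
from h import *
w=im("wrist","w20");j=im("top","t20");crop(j,360,130,465,270,4,"t20c");plan([.55,-.362,.15],-1.57)
import pickle;pickle.dump((j,w),open("p20.pkl","wb"))
```

```text
t23.17 tcp [ 462.8687 -153.6468  139.5438] down [ 0.0031 -0.0004 -1.    ] jawyaw -1.549 F [-0.6102 -0.0739 -2.6798] op 0.0438 q [-0.4437  0.3995  1.7708  0.0012  0.9685  1.1047]
delta mm [  87.1 -208.4   10.5] rot [ 0.     0.003 -0.021] rows>= 5.421587232446363
```

View pics/w20.png

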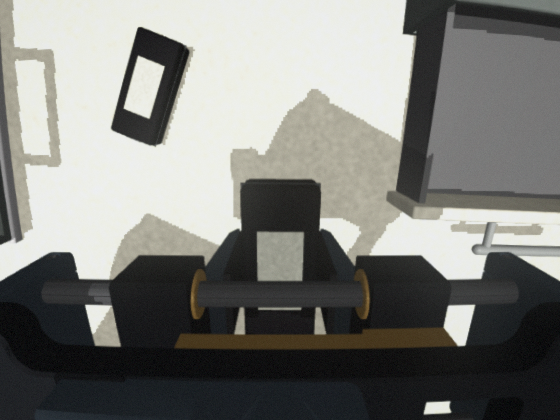

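View pics/t20c.png

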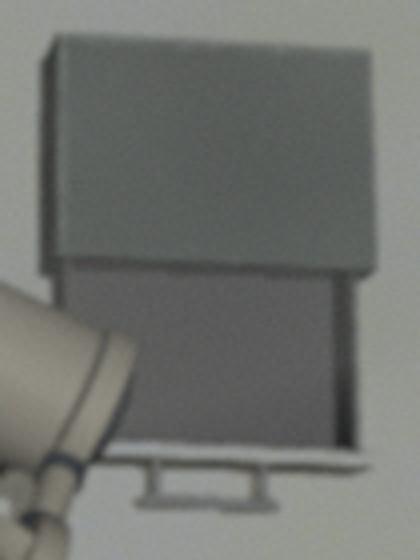

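Request:
{"name": "play_rows", "arguments": {"deltas": [12, -28, 0, 0, 0, -0.01, 16, -35, 0, 0, 0, -0.01, 16, -35, 0, 0, 0, 0, 16, -35, 0, 0, 0, 0, 16, -35, 0, 0, 0, 0]}}

```text
t: 23.58
tcp_pos: [0.5378, -0.3225, 0.1362]
tool_rot: [0.004, -2.224, 2.218]
force: [1.9, 0.5, -1.9]
opening: 0.0439
```

Request:
{"name": "play_rows", "arguments": {"deltas": [14, -33, 0, 0, 0, 0, 0, 0, 0, 0, 0, 0, 0, 0, 0, 0, 0, 0]}}

```text
t: 23.83
tcp_pos: [0.5516, -0.3554, 0.1356]
tool_rot: [0.002, -2.223, 2.217]
force: [-0.2, -0.0, -2.2]
opening: 0.044
```

Run:
```python
from h import *
w=im("wrist","w21");plan([.553,-.355,.022],-1.57)
print(proj(w,[[.63,-.278,.085],[.63,-.415,.085],[.553,-.355,.013]]))
import pickle;pickle.dump(w,open("p21.pkl","wb"))
```

```text
t23.88 tcp [ 551.1594 -354.0538  135.8159] down [-0.0027  0.0033 -1.    ] jawyaw -1.570 F [-0.9427  1.3966 -2.5047] op 0.0437 q [-0.6626  0.6138  1.3495  0.001   1.1824  0.907 ]
delta mm [   1.8   -0.9 -113.8] rot [-0.003 -0.003 -0.   ] rows>= 2.729848369627938
[[176.0732 127.4097]
 [362.0771 127.4436]
 [280.3196 203.1277]]
```

View pics/w21.png

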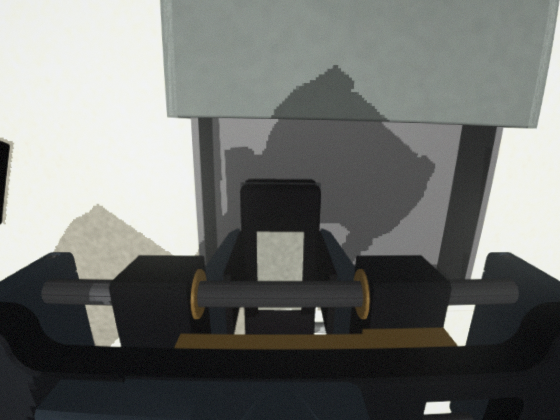

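Request:
{"name": "play_rows", "arguments": {"deltas": [2, -1, -30, 0, -0.003, 0, 0, 0, -30, 0, 0, 0, 0, 0, -30, 0, 0, 0, 0, 0, -15, 0, 0, 0, 0, 0, -5, 0, 0, 0]}}

```text
t: 24.3
tcp_pos: [0.5519, -0.3526, 0.0244]
tool_rot: [-0.005, 2.227, -2.216]
force: [-1.0, 0.3, -2.5]
opening: 0.044
```

Request:
{"name": "play_rows", "arguments": {"deltas": [0, 0, -3, 0, 0, 0, 0, 0, 0, 0, 0, 0]}}

```text
t: 24.47
tcp_pos: [0.5541, -0.3547, 0.0251]
tool_rot: [0.0, 2.221, -2.217]
force: [-0.7, -0.6, -2.0]
opening: 0.0439
```

Request:
{"name": "play_rows", "arguments": {"deltas": [0, 0, -3, 0, 0, 0, 0, 0, 0, 0, 0, 0]}}

```text
t: 24.63
tcp_pos: [0.5545, -0.3555, 0.0228]
tool_rot: [0.002, 2.219, -2.218]
force: [0.8, -0.5, -3.0]
opening: 0.0439
```

Request:
{"name": "play_rows", "arguments": {"deltas": [0, 0, 0, 0, 0, 0, 0, 0, 0, 0, 0, 0, 0, 0, 0, 0, 0, 0], "claw": 0.3}}

```text
t: 24.88
tcp_pos: [0.5545, -0.3555, 0.0226]
tool_rot: [0.002, 2.219, -2.218]
force: [-0.1, -0.2, -0.4]
opening: 0.0587
```

Request:
{"name": "play_rows", "arguments": {"deltas": [0, 0, 20, 0, 0, 0, 0, 0, 35, 0, 0, 0, 0, 0, 40, 0, 0, 0, 0, 0, 40, 0, 0, 0, 0, 0, 15, 0, 0, 0]}}

```text
t: 25.3
tcp_pos: [0.5559, -0.3566, 0.1782]
tool_rot: [0.008, 2.212, -2.22]
force: [0.3, -1.3, 0.5]
opening: 0.0594
```

Run:
```python
from h import *
w=im("wrist","w22");j=im("top","t22");crop(j,180,120,360,270,4,"t22c");plan([.578,-.0255,.15],np.pi/2-.37)
import pickle;pickle.dump((j,w),open("p22.pkl","wb"))
```

```text
t25.40 tcp [ 555.7857 -356.5439  176.4009] down [ 0.0084 -0.0032 -1.    ] jawyaw -1.569 F [ 0.3559 -0.109  -0.4203] op 0.0596 q [-0.6622  0.5737  1.3049  0.0028  1.2544  0.9059]
delta mm [ 22.2 331.  -26.4] rot [ 0.005  0.008 -0.372] rows>= 7.981704896281761
```

View pics/w22.png

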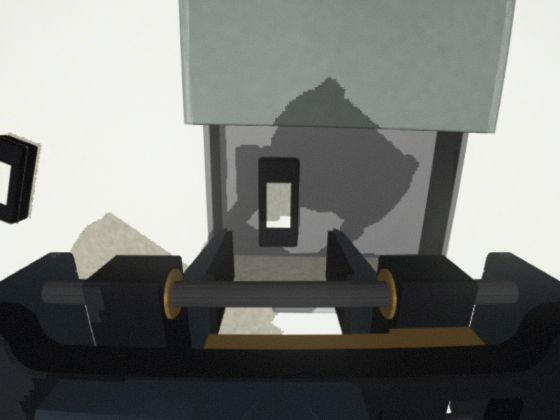

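View pics/t22c.png

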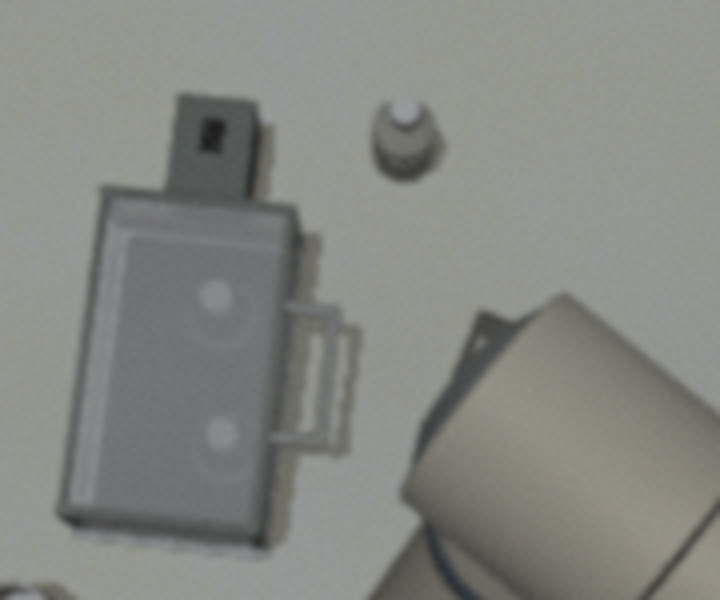

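Run:
```python
from h import *
import pickle
j,w=pickle.load(open("p22.pkl","rb"))
f=lambda c,p,s:(np.array(p,float)+.5)/s+c-.5
ey=np.array([.068,.998]);ex=np.array([.998,-.068])
for p in [(216,297),(221,434),(199,443)]:
    P=onz(j,f((180,120),[p],4),.104)[0];d=P[:2]-[.56,.226];print(P,"stage",d@ex,d@ey)
print(onz(j,f((180,120),[(224,457),(223,318)],4),.024))
```

```text
[0.6163 0.2    0.104 ] stage 0.05790930798847229 -0.022149624378041896
[0.5002 0.1907 0.104 ] stage -0.05731066619932602 -0.039278179217481675
[0.4921 0.2086 0.104 ] stage -0.06657759073560197 -0.022005079617177906
[[0.4932 0.1934 0.024 ]
 [0.6161 0.1996 0.024 ]]
```

Run:
```python
from h import *
j=im("scene","s23");crop(j,285,165,385,300,5,"s23c")
j=im("top","t23");crop(j,190,155,265,265,7,"t23c")
```

```text
(no output)
```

View pics/s23c.png

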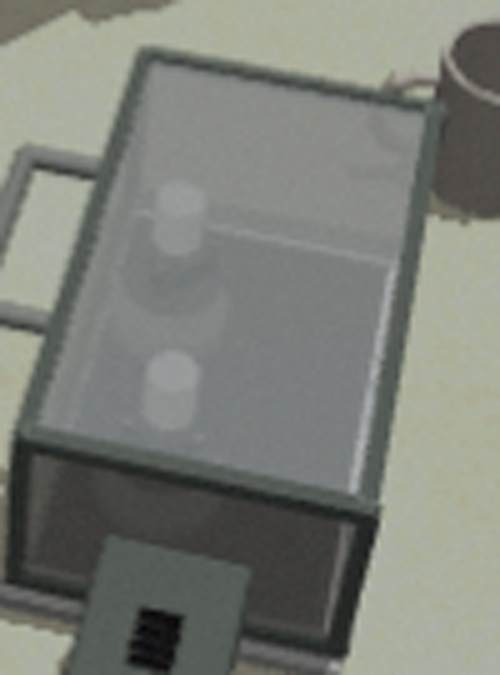

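View pics/t23c.png

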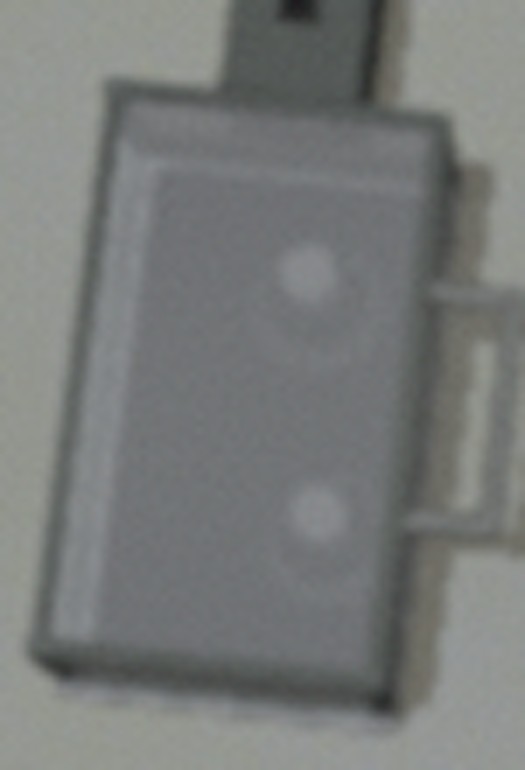

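Request:
{"name": "play_rows", "arguments": {"deltas": [2, 30, 0, 0, 0.004, -0.04, 3, 38, 0, 0, 0.004, -0.045, 3, 38, 0, 0.003, 0, -0.045, 3, 38, 0, 0, 0, -0.045, 3, 38, 0, 0, 0, -0.045], "claw": 0.65}}

```text
t: 25.92
tcp_pos: [0.5672, -0.1714, 0.1705]
tool_rot: [-0.225, -2.107, 2.096]
force: [1.3, -0.0, -1.0]
opening: 0.0754
```

Request:
{"name": "play_rows", "arguments": {"deltas": [3, 38, 0, 0, 0, -0.045, 3, 38, -10, 0, 0, -0.045, 2, 38, -15, 0, 0, -0.045, 0, 35, -20, 0, 0, -0.017, 0, 0, 0, 0, 0, 0]}}

```text
t: 26.33
tcp_pos: [0.5729, -0.0185, 0.1226]
tool_rot: [-0.363, -2.021, 2.01]
force: [-0.9, 0.4, -1.1]
opening: 0.0751
```

Run:
```python
from h import *
w=im("wrist","w24");plan([.578,-.0255,.008],np.pi/2-.37)
print(proj(w,[[.578,-.0255,.028]]))
import pickle;pickle.dump(w,open("p24.pkl","wb"))
```

```text
t26.38 tcp [573.8286 -21.0096 124.0145] down [-0.0095  0.0067 -0.9999] jawyaw -1.938 F [-0.6442 -0.0805  0.8229] op 0.0751 q [-0.1438  0.5294  1.5677  0.006   1.0549  1.7908]
delta mm [   4.2   -4.5 -116. ] rot [-0.007 -0.009 -0.003] rows>= 2.786000973230417
[[285.9686 203.4145]]
```

View pics/w24.png

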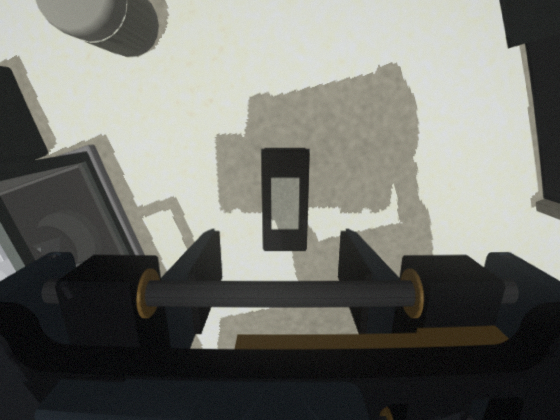

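Request:
{"name": "play_rows", "arguments": {"deltas": [6, -4.5, -30, -0.004, -0.009, -0.003, 1, 0, -30, -0.003, 0, 0, 0, 0, -30, 0, 0, 0, 0, 0, -18, 0, 0, 0, 0, 0, -7, 0, 0, 0]}}

```text
t: 26.8
tcp_pos: [0.5811, -0.0293, 0.0087]
tool_rot: [-0.382, -2.017, 2.018]
force: [-1.0, -0.7, -0.3]
opening: 0.0755
```

Request:
{"name": "play_rows", "arguments": {"deltas": [0, 0, 0, 0, 0, 0, 0, 0, 0, 0, 0, 0, 0, 0, 0, 0, 0, 0, 0, 0, 0, 0, 0, 0, 0, 0, 0, 0, 0, 0], "claw": -1, "newtons": 30}}

```text
t: 27.22
tcp_pos: [0.5839, -0.0289, 0.0131]
tool_rot: [-0.389, -2.02, 2.021]
force: [-0.0, 2.5, 2.0]
opening: 0.0446
```

Request:
{"name": "play_rows", "arguments": {"deltas": [0, 0, 15, 0, 0, 0, 0, 0, 35, 0, 0, 0, 0, 0, 40, 0, 0, 0, 0, 0, 40, 0, 0, 0, 0, 0, 0, 0, 0, 0]}}

```text
t: 27.63
tcp_pos: [0.5868, -0.0292, 0.1498]
tool_rot: [-0.399, -2.024, 2.024]
force: [2.6, -0.9, -0.0]
opening: 0.0438
```

Run:
```python
from h import *
w=im("wrist","w25");plan([.555,-.47,.14],-1.57)
```

```text
t27.68 tcp [585.5952 -29.0928 146.5978] down [ 0.0133 -0.0028 -0.9999] jawyaw -1.944 F [ 0.1532  0.5736 -2.5226] op 0.0439 q [-0.151   0.5062  1.5351 -0.0008  1.0868  1.7932]
delta mm [ -30.6 -440.9   -6.6] rot [0.    0.014 0.374] rows>= 10.599921508010052
```

View pics/w25.png

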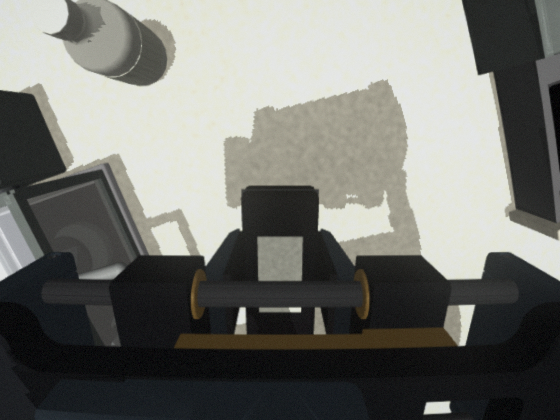

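Request:
{"name": "play_rows", "arguments": {"deltas": [-2, -28, 2, 0, 0.005, 0.03, -3, -38, 2, 0, 0.005, 0.032, -3, -38, 2, 0, 0.004, 0.032, -3, -38, 0, 0, 0, 0.032, -3, -38, 0, 0, 0, 0.032]}}

```text
t: 28.1
tcp_pos: [0.5684, -0.2102, 0.1474]
tool_rot: [-0.216, -2.102, 2.108]
force: [0.8, 0.2, -1.5]
opening: 0.0439
```

Request:
{"name": "play_rows", "arguments": {"deltas": [-3, -38, 0, 0, 0, 0.032, -3, -38, 0, 0, 0, 0.032, -3, -38, 0, 0, 0, 0.032, -3, -38, 0, 0, 0, 0.032, -3, -38, 0, 0, 0, 0.032]}}

```text
t: 28.52
tcp_pos: [0.5532, -0.4003, 0.1471]
tool_rot: [-0.049, -2.187, 2.193]
force: [1.0, -0.4, -1.9]
opening: 0.0439
```

Request:
{"name": "play_rows", "arguments": {"deltas": [-2, -38, 0, 0, 0, 0.032, 0, -30, 0, 0, 0, 0.022, 0, 0, 0, 0, 0, 0, 0, 0, 0, 0, 0, 0]}}

```text
t: 28.85
tcp_pos: [0.5512, -0.468, 0.1466]
tool_rot: [0.006, -2.212, 2.219]
force: [0.1, 1.3, -1.3]
opening: 0.0439
```

Run:
```python
from h import *
w=im("wrist","w26");plan([.555,-.468,.027],-1.57)
```

```text
t28.90 tcp [ 551.4906 -466.5643  146.739 ] down [-0.0089 -0.0024 -1.    ] jawyaw -1.573 F [ 0.1021 -0.4734 -0.9734] op 0.0442 q [-0.7808  0.6953  1.1435 -0.0083  1.3075  0.7944]
delta mm [   3.5   -1.4 -119.7] rot [ 0.002 -0.009  0.003] rows>= 2.8728770245659563
```

View pics/w26.png

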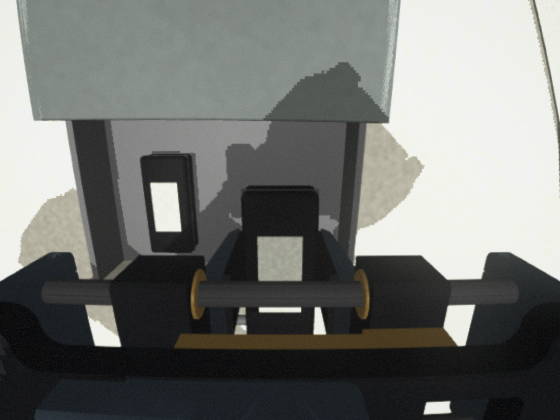

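Request:
{"name": "play_rows", "arguments": {"deltas": [3.5, 2, -30, 0, -0.009, 0.003, 0, 0, -30, 0, 0, 0, 0, 0, -30, 0, 0, 0, 0, 0, -18, 0, 0, 0, 0, 0, -7, 0, 0, 0]}}

```text
t: 29.32
tcp_pos: [0.5544, -0.4618, 0.0294]
tool_rot: [-0.006, 2.221, -2.221]
force: [-0.9, -0.4, -1.6]
opening: 0.0441
```

Request:
{"name": "play_rows", "arguments": {"deltas": [0, 0, -3, 0, 0, 0, 0, 0, 0, 0, 0, 0]}}

```text
t: 29.48
tcp_pos: [0.556, -0.4641, 0.0302]
tool_rot: [-0.001, 2.215, -2.224]
force: [-0.2, -0.1, -1.8]
opening: 0.0436
```

Request:
{"name": "play_rows", "arguments": {"deltas": [0, 0, -3, 0, 0, 0, 0, 0, -1, 0, 0, 0, 0, 0, 0, 0, 0, 0]}}

```text
t: 29.73
tcp_pos: [0.556, -0.465, 0.0269]
tool_rot: [0.0, 2.214, -2.225]
force: [0.4, 0.4, -1.2]
opening: 0.0437
```

Request:
{"name": "play_rows", "arguments": {"deltas": [0, 0, 0, 0, 0, 0, 0, 0, 0, 0, 0, 0, 0, 0, 0, 0, 0, 0], "claw": 0.28}}

```text
t: 29.98
tcp_pos: [0.5558, -0.465, 0.0265]
tool_rot: [0.0, 2.215, -2.225]
force: [-0.2, -0.6, -0.1]
opening: 0.0576
```

Request:
{"name": "play_rows", "arguments": {"deltas": [0, 0, 20, 0, 0, 0, 0, 0, 35, 0, 0, 0, 0, 0, 40, 0, 0, 0, -10, 0, 30, 0, 0, 0, -30, 10, 0, 0, 0, 0]}}

```text
t: 30.4
tcp_pos: [0.5204, -0.4584, 0.1581]
tool_rot: [0.008, 2.2, -2.229]
force: [0.3, -1.9, 0.2]
opening: 0.0588
```

Request:
{"name": "play_rows", "arguments": {"deltas": [-35, 10, 0, 0, 0, 0, -35, 10, 0, 0, 0, 0, -35, 10, 0, 0, 0, 0, -15, 5, 0, 0, 0, 0, 0, 0, 0, 0, 0, 0], "claw": -1}}

```text
t: 30.82
tcp_pos: [0.3925, -0.4185, 0.1515]
tool_rot: [-0.0, 2.218, -2.225]
force: [0.8, -1.3, 0.4]
opening: 0.028
```

Run:
```python
from h import *
w=im("wrist","w27");st();im("scene","s27")
import pickle;pickle.dump(w,open("p27.pkl","wb"))
```

```text
t30.87 tcp [ 394.41   -419.5391  151.651 ] down [ 0.0014 -0.0041 -1.    ] jawyaw -1.570 F [ 0.6933 -1.0523  0.0671] op 0.0239 q [-0.9191  0.491   1.5476 -0.0016  1.0989  0.652 ]
```

View pics/w27.png

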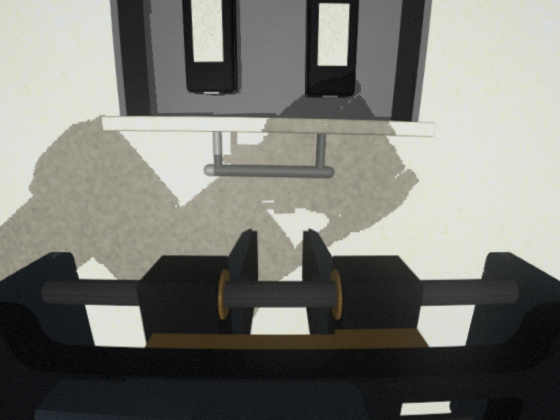

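View pics/s27.png

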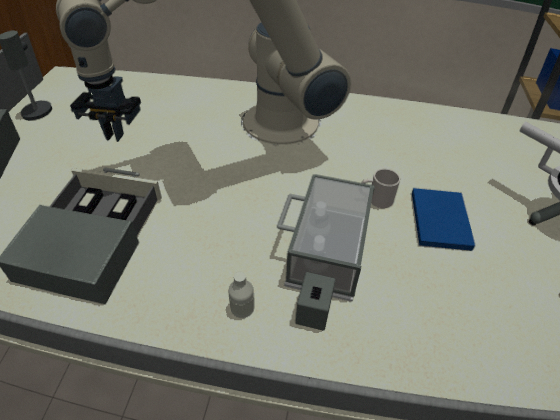

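Run:
```python
from h import *
import pickle
w=pickle.load(open("p27.pkl","rb"))
print(onz(w,[(207,170),(333,172)],.054),onz(w,[(103,122),(434,130)],.073));plan([.395,-.412,.035],-1.57)
```

```text
[[ 0.4324 -0.3508  0.054 ]
 [ 0.4306 -0.4673  0.054 ]] [[ 0.4761 -0.2698  0.073 ]
 [ 0.4697 -0.5477  0.073 ]]
t30.92 tcp [ 395.6384 -420.1502  151.6162] down [ 0.002  -0.0048 -1.    ] jawyaw -1.570 F [-0.0838 -0.5882 -0.3463] op 0.0196 q [-0.9181  0.4923  1.5453 -0.0015  1.099   0.6524]
delta mm [  -0.6    8.2 -116.6] rot [ 0.005  0.002 -0.   ] rows>= 2.803415862166677
```

Request:
{"name": "play_rows", "arguments": {"deltas": [-5, 8, -30, 0, 0, 0, 0, 0, -30, 0, 0, 0, 0, 0, -35, 0, 0, 0, 0, 0, -20, 0, 0, 0, 0, 0, 0, 0, 0, 0]}}

```text
t: 31.33
tcp_pos: [0.3903, -0.4104, 0.0322]
tool_rot: [-0.005, 2.221, -2.221]
force: [-0.9, 1.3, -1.0]
opening: 0.0007
```

Request:
{"name": "play_rows", "arguments": {"deltas": [15, 0, 0, 0, 0, 0, 15, 0, 0, 0, 0, 0, 15, 0, 0, 0, 0, 0, 15, 0, 0, 0, 0, 0, 15, 0, 0, 0, 0, 0]}}

```text
t: 31.75
tcp_pos: [0.4674, -0.4125, 0.0374]
tool_rot: [-0.0, 2.213, -2.225]
force: [-2.2, -0.9, -1.6]
opening: 0.0002
```

Request:
{"name": "play_rows", "arguments": {"deltas": [15, 0, 0, 0, 0, 0, 15, 0, 0, 0, 0, 0, 15, 0, 0, 0, 0, 0, 15, 0, 0, 0, 0, 0, 15, 0, 0, 0, 0, 0]}}

```text
t: 32.17
tcp_pos: [0.5426, -0.4124, 0.0377]
tool_rot: [0.0, 2.213, -2.225]
force: [-2.4, -1.8, -0.4]
opening: 0.0007
```

Run:
```python
from h import *
st();im("scene","s28");w=im("wrist","w28")
```

```text
t32.17 tcp [ 542.5526 -412.4362   37.6716] down [ 0.0024 -0.0055 -1.    ] jawyaw -1.569 F [-2.4311 -1.8073 -0.3679] op 0.0007 q [-0.7363  0.7565  1.3599 -0.0029  1.0196  0.8337]
```

View pics/s28.png

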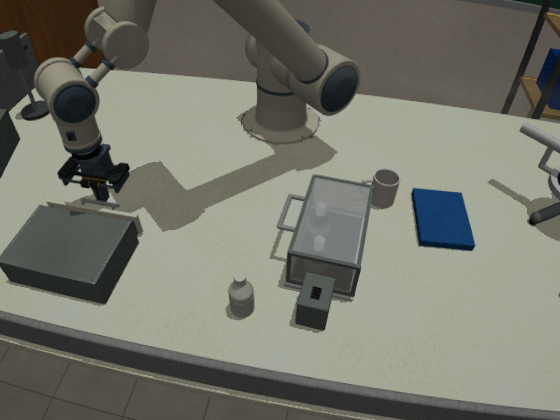

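View pics/w28.png

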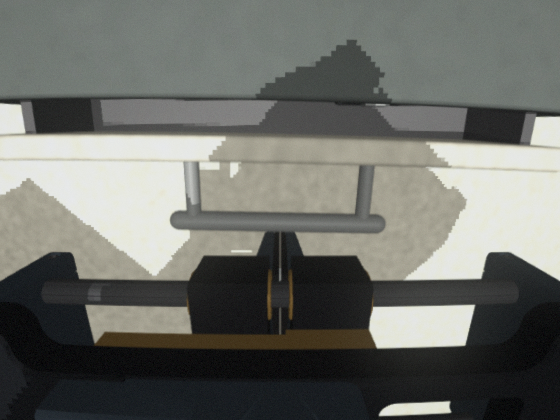

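Request:
{"name": "play_rows", "arguments": {"deltas": [8, 0, 0, 0, 0, 0, 8, 0, 0, 0, 0, 0, 6, 0, 0, 0, 0, 0]}}

```text
t: 32.52
tcp_pos: [0.5632, -0.412, 0.0365]
tool_rot: [-0.0, 2.215, -2.225]
force: [-2.1, -0.8, 1.5]
opening: 0.0005
```

Request:
{"name": "play_rows", "arguments": {"deltas": [5, 0, 0, 0, 0, 0, 5, 0, 0, 0, 0, 0]}}

```text
t: 32.68
tcp_pos: [0.5657, -0.4118, 0.0362]
tool_rot: [0.016, -2.215, 2.218]
force: [-83.1, -7.2, 49.3]
opening: 0.0004
```

Request:
{"name": "play_rows", "arguments": {"deltas": [3, 0, 0, 0, 0, 0, 3, 0, 0, 0, 0, 0]}}

```text
t: 32.85
tcp_pos: [0.566, -0.4117, 0.0362]
tool_rot: [0.025, -2.212, 2.211]
force: [-108.2, -8.8, 64.7]
opening: 0.0005
```

Request:
{"name": "play_rows", "arguments": {"deltas": [-8, 0, 0, 0, 0, 0, -4, 0, 0, 0, 0, 0]}}

```text
t: 33.02
tcp_pos: [0.5643, -0.412, 0.0362]
tool_rot: [0.002, -2.218, 2.224]
force: [0.3, 0.7, -0.0]
opening: 0.0005
```

Run:
```python
from h import *
st();j=im("scene","s29");crop(j,0,150,170,310,4,"s29c");w=im("wrist","w29")
```

```text
t33.02 tcp [ 564.2716 -411.9802   36.2382] down [-0.0013 -0.0029 -1.    ] jawyaw -1.570 F [ 0.263   0.7108 -0.0498] op 0.0005 q [-0.7145  0.7797  1.3067 -0.0035  1.0542  0.8575]
```

View pics/w29.png

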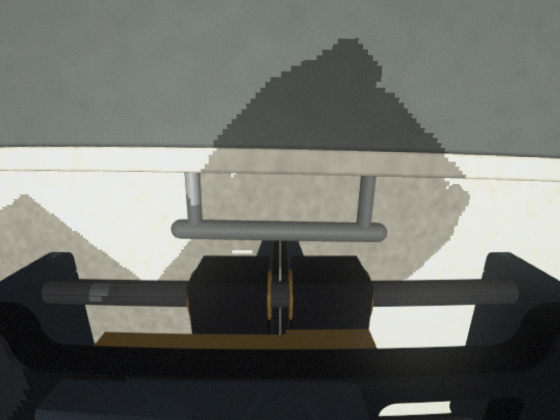

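View pics/s29c.png

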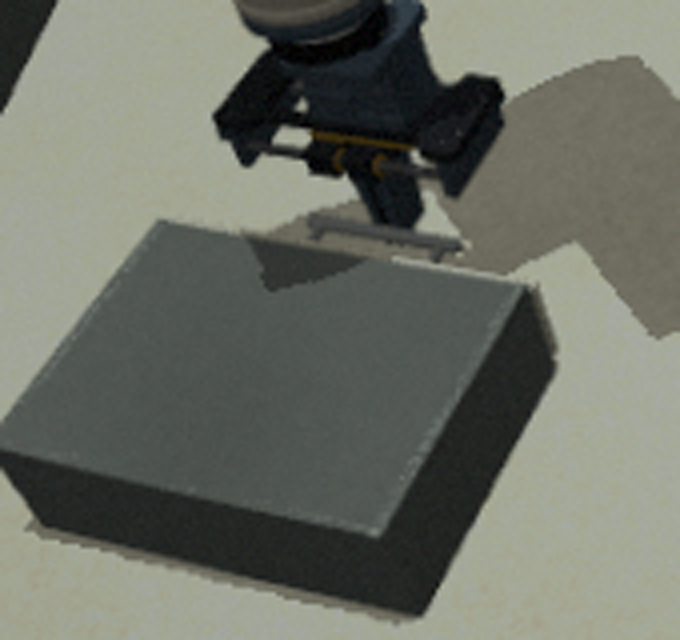

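Request:
{"name": "play_rows", "arguments": {"deltas": [-30, 0, 0, 0, 0, 0, -35, 0, 10, 0, 0, 0, -35, 0, 30, 0, 0, 0, -20, 0, 40, 0, 0, 0, 0, 0, 40, 0, 0, 0]}}

```text
t: 33.53
tcp_pos: [0.4477, -0.4108, 0.1506]
tool_rot: [0.002, -2.22, 2.221]
force: [1.1, -1.5, 0.1]
opening: 0.0005
```

Request:
{"name": "play_rows", "arguments": {"deltas": [0, 0, 20, 0, 0, 0, 0, 0, 0, 0, 0, 0, 0, 0, 0, 0, 0, 0, 0, 0, 0, 0, 0, 0]}}

```text
t: 33.87
tcp_pos: [0.4515, -0.4115, 0.1699]
tool_rot: [-0.001, 2.216, -2.224]
force: [-0.3, 0.2, -0.5]
opening: 0.0008
```

Run:
```python
from h import *
st();j=im("scene","s30");crop(j,0,150,170,310,4,"s30c");w=im("wrist","w30");t=im("top","t30");crop(t,190,130,465,270,2.9,"t30c")
crop(j,285,165,385,300,5,"s30d")
```

```text
t33.87 tcp [ 451.5453 -411.5218  169.8791] down [ 0.0011 -0.0036 -1.    ] jawyaw -1.569 F [-0.3411  0.2041 -0.4922] op 0.0008 q [-0.8359  0.5161  1.4381 -0.0017  1.184   0.7336]
```

View pics/w30.png

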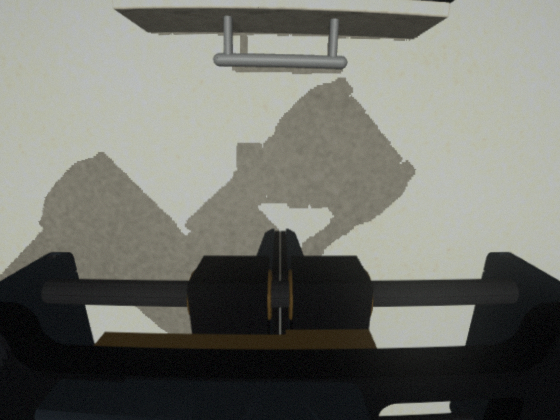

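View pics/t30c.png

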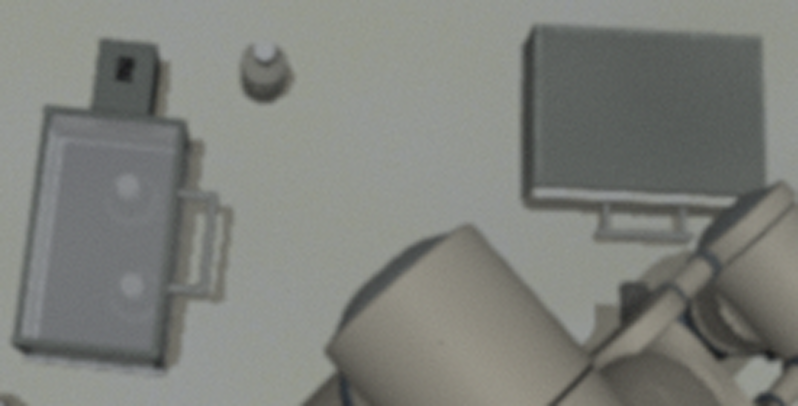

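View pics/s30.png

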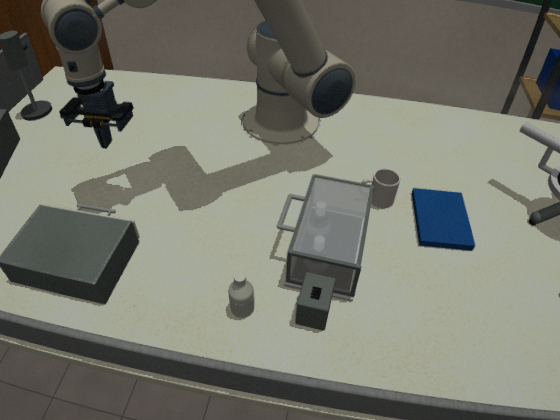

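View pics/s30d.png

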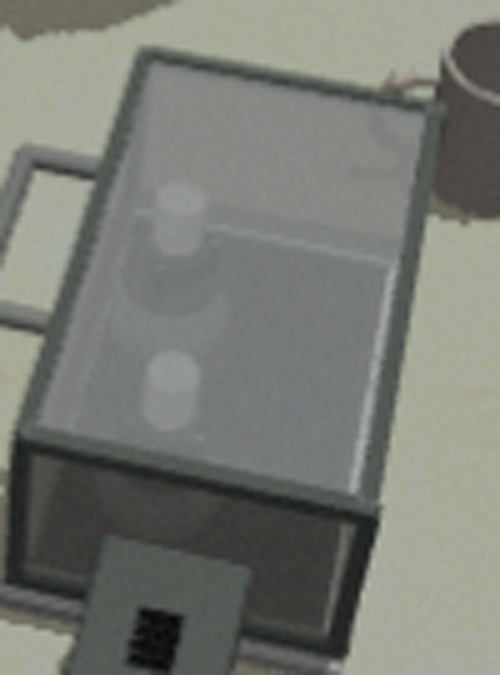

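Run:
```python
from h import *
j=im("scene");t=im("top");crop(j,270,180,310,240,10,"a1");crop(t,240,180,275,245,9,"a2")
import pickle;pickle.dump((j,t),open("p31.pkl","wb"))
st=np.array([.56,.2275]);ex=np.array([.998,-.068]);ey=np.array([.068,.998])
for th in (0,.04,.08):
    c,s=np.cos(th),np.sin(th);u=.205*c-.094*s;w=.205*s+.094*c
    P=[np.r_[st+ey*(.082-u)+ex*x,.018+w] for x in(-.055,.055)]
    print(th,((proj(j,P)-[270,180]+.5)*10-.5).round(),((proj(t,P)-[240,180]+.5)*9-.5).round())
```

```text
0 [[191. 163.]
 [ 86. 468.]] [[181. 449.]
 [211. 157.]]
0.04 [[207. 143.]
 [102. 448.]] [[169. 445.]
 [200. 151.]]
0.08 [[225. 124.]
 [120. 429.]] [[157. 440.]
 [188. 145.]]
```

View pics/a1.png

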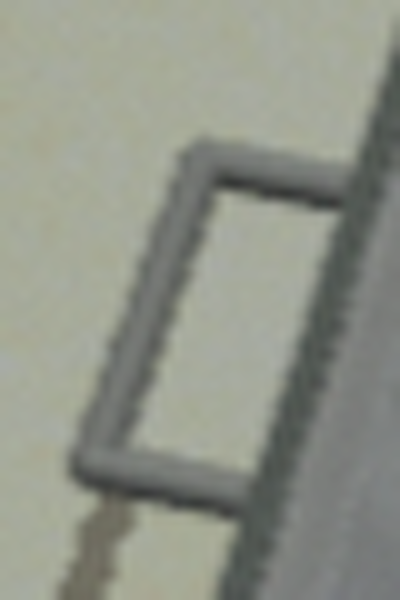

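View pics/a2.png

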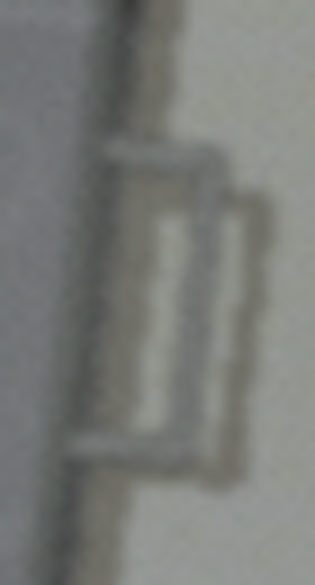

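Run:
```python
from plant import robot
print(robot.hand_in())
```

```text
the job is handed in; nothing more can be done
None
```

The job is handed in and the bench looks right, but one push on the drawer may have broken the wrist-force limit. As I pressed the drawer against its end stop, the three-axis reading came to about (-108, -9, 65) N. That is about 126 N combined, against the 120 N limit. Whether it counts depends on how the limit is measured. I backed off straight away.

- **Guard:** it was slightly ajar at the start, about 0.19 rad. I swung it up to about 1.7 rad, and after placing the mounts lowered it until the plate pushed back with about 28 N. In the last pictures the handle sits within about 3 mm of where a shut guard would put it.
- **Prism mounts:** there were two, both standing upright on the plate under the guard. The grip slackened once on the second mount, which slid a few millimetres but was set down safely.
- **Second mount moved later:** something knocked it about 2 cm after the guard was shut. By my estimate its axis is 39 mm from the plate's centre crosswise, against the 66 mm limit. It still looked upright in the last pictures.
- **Grating cases:** there were two, and both were flat on the drawer floor in the last picture before I closed it. I can't see them now.
- **Drawer:** it was pushed past the detent to its hard stop, and no gap shows between its front and the unit.
- **Bottle, mug and book:** they look unmoved, and the arm was clear of everything at hand-in.

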